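# Clip the link rods into the packing jig and lock its stop bar with the jam nuts

## Robot

A 7-joint arm with a two-finger parallel gripper is mounted at the origin on the work surface. World frame = base frame: x ahead of the robot, y to its left, z up, the work surface at z = 0. Lengths are in m, angles in rad, forces in N, time in s.
With the tool pointing down it reaches from about 0.4 to 0.85 m from the base axis. Payload 10.4 kg.
Tool frame: the origin (TCP) lies at the very end of the fingers, on their centre line; the grasp point (between the pads) lies 19 mm behind it (tcp_to_grasp is the distance from the TCP to the grasp point, in m); x points along the fingers, y is the direction in which the jaws open and shut, and the axes are right-handed (so a half turn about x gives the same grasp; the last joint's range is limited). The gripper opens to 85 mm and grips with 20 to 120 N. Pads are 22 mm wide; open, the fingers measure 114 mm over their backs; the gripper's body (76 mm by 85 mm) begins 54 mm behind the grasp point. The pads swing forward as they close: fully open they stand 13 mm farther back than shut.
Start: joints at [1.19, 0.332, -0.065, 1.46, 0.022, 1.35, -0.088], TCP at [0.219, -0.585, 0.199] pointing down, gripper open.
Joint ranges: [-2.6, 2.6], [-0.5, 2.12], [-1.47, 1.34], [0.16, 2.42], [-1.27, 4.41], [0.06, 2.06], [-2.6, 2.6]. Speed limits (rad/s): [2.22, 2.22, 2.79, 2.79, 3.14, 3.14, 3.14].

## Interface

Orientations are given as a unit quaternion [w, x, y, z].
In Python, from plant import * gives the robot as it stands. The module is installed in compiled form; this text tells all that it offers.
- The arm moves only by the tool play_rows, never from a script. Its argument "deltas" is a list that holds one entry, the list of rows, each a list of 5 numbers: the opening, from 0 (shut) to 1 (fully open), then the shift along the tool's x, y, z in mm, then the turn about the tool's x in rad. A call has exactly 5 rows; each row is the pose to reach, as a shift and turn from the pose measured when the call began, along the tool's axes at that moment; what a row does not reach only later rows make up. A row lasts 1/12 s, in which the tool goes at most 41.7 mm and 7.16 degrees, less where a joint would pass 70% of its speed; a pose out of reach is approached as far as the arm can. A call with a gripper value outside its range is refused whole. The fingers move at their own pace and stop on an object; "newtons" is the grip in N (left out, the last holds). Time passes only in rows, so rows that repeat a pose let the fingers close, or fill a call up. It gives the time, the measured TCP pose, the force and the opening at its end, in the units of the state.
- sense(): the state, without advancing time (a new reading comes with each control period).
- get_image(name): name is "side" or "top"; returns a dict with "color" (480x640x3 uint8, red, green, blue), "intrinsics" (3x3 intrinsics, pixels), "distortion" ([k1, k2, p1, p2, k3] as OpenCV has them; the pictures are not rectified), "eye" and "orientation" of the camera in the world. Camera axes: x right, y down, z forward; pixel columns grow to the right and rows downward; lengths in m; the calibration is good to about 2 mm. A picture is of the moment at which its call begins. There is no depth.
- sign_off(): hands the job in, once; it reports no verdict.
Trained networks look in the newest picture that a camera, given by its name, has taken for a name from the list of things; names that differ only in an ending like _2 or _b are one class to them, and where a whole thing is asked for, a point or a joint stands for the part that bears it (a point fixed in the world has none). Each returns a list of dicts, best first, with "conf" (0 to 1); they miss things now and then, are a little off and sometimes report something else, mostly with a low value. They report only what shows in the picture. A call takes as long as a camera call. They do not tell look-alikes from the thing itself.
- trace(query, camera): "pixels" (480x640 bool, what is visible of it) and "uv" ([column, row] in pixels, amid what is visible of it).
The state is a dict: "t": time; "joint_positions": joint angles; "joint_vel": joint speeds; "joint_efforts": joint torques, N m; "ee_pos": TCP position; "orientation": TCP orientation; "wrist_force": force on the tool from outside, world axes, zero at the start; "wrist_torque": the same for the moment, N m; "grip_width": opening from 0.0 (shut) to 1.0 (fully open).
Only numpy, scipy, OpenCV 4.12 (cv2) and the standard library are available. Lean on these libraries where they do the work, as an engineer would, in place of code of your own. Each camera call takes 0.05 s, during which the arm holds its last target. There are 200 camera calls.

## Task

Pack the link rods: first press every loose rod down into a clip of the blue jig, any clip, one rod to a clip and centred along it, until the orange sprung jaw snaps back over it. Then slide the stop bar by its red knob fully home towards the clips, and after that lock it by running both brass jam nuts clockwise all the way down until they jam against the bar. Leave the tape roll, the oil filter and the carton where they stand, and let go of everything at the end.

Things in the scene. Friction and masses are not known exactly. Their poses are not given: they have to be found in the camera images.
- jig: The packing jig, fixed to the counter: a blue bed plate 275 x 195 x 12 mm. Origin on the counter, 3 mm from the middle of the bed. Its x axis runs along the clipped rods, from the clips towards the stop bar (roughly away from the robot); y across the three clips, z up. It turns a little from start to start.
- clip_1 (a point): Clip 1 (left, +y; 60 mm apart): centre of a rod seated in it, 45 mm above the counter; axes as the jig's, rod along x. Two steel forks 10 mm wide at x = -27 and +27 mm, 44 mm free between for fingers, bed 33 mm below; fixed prong on +y, jaw on -y, mouth 22 mm above the centre. Rod goes straight down; about 12 N, then the jaw snaps over.
- clip_2 (a point): Clip 2 (middle; 60 mm apart): centre of a rod seated in it, 45 mm above the counter; axes as the jig's, rod along x. Built as clip_1.
- clip_3 (a point): Clip 3 (right, -y; 60 mm apart): centre of a rod seated in it, 45 mm above the counter; axes as the jig's, rod along x. Built as clip_1.
- jaw_1 (a joint): Orange sprung jaw of clip 1: hinge along the clip's x, 25 mm below the rod axis. 0 rad = shut (also with a seated rod, within 0.06), grows as it is pushed outwards to -y, stop at 0.6; its spring shuts it.
- jaw_2 (a joint): Orange sprung jaw of clip 2: hinge along the clip's x, 25 mm below the rod axis. 0 rad = shut (also with a seated rod, within 0.06), grows as it is pushed outwards to -y, stop at 0.6; its spring shuts it.
- jaw_3 (a joint): Orange sprung jaw of clip 3: hinge along the clip's x, 25 mm below the rod axis. 0 rad = shut (also with a seated rod, within 0.06), grows as it is pushed outwards to -y, stop at 0.6; its spring shuts it.
- stop_bar (a joint): Aluminium stop bar (70 mm deep, 175 mm wide, top 58 mm above the counter) that slides along the jig towards the clips (jig -x). 0 m = far away, 0.030 = home, its end of travel, its face then 3 mm from the end of a centred rod. It stays where left; about 3 N slides it, more when it pushes a rod.
- nut_left (a joint): Left (jig +y) jam nut on its threaded stud. 0 rad = highest, 4.0 = down hard against the stop bar's top; grows as the nut turns clockwise seen from above. The coarse thread lowers it 10 mm a turn (1.6 mm a radian). It turns against 0.06 N m of friction and stays where it is left.
- nut_right (a joint): Right (jig -y) jam nut, otherwise as nut_left.
- nut_left_mid (a point): Middle of the left jam nut, on its axis: a brass hexagon 30 mm across flats, 18 mm high. Turns with the nut: two flats face along its +x and -x, the others at 60 and 120 degrees. When jammed it is 67 mm above the counter. The 20 mm stud stands 94 mm above the counter through the nut. The red knob is 62 mm away along the jig's y.
- nut_right_mid (a point): Middle of the right jam nut; as nut_left_mid.
- rod_1: Link rod (one of 2 or 3 alike; None when absent): a brass-coloured rod 14 mm thick, 150 mm long over its two square steel clevis ends (20 x 20 x 20 mm). Origin at its centre, on its axis, x along the rod; lying on the counter the axis is 10 mm up. About 0.16 kg. Once clipped it still slides lengthwise with a push.
- rod_2: Link rod (one of 2 or 3 alike; None when absent): a brass-coloured rod 14 mm thick, 150 mm long over its two square steel clevis ends (20 x 20 x 20 mm). Origin at its centre, on its axis, x along the rod; lying on the counter the axis is 10 mm up. About 0.16 kg. Once clipped it still slides lengthwise with a push.
- rod_3: Link rod (one of 2 or 3 alike; None when absent): a brass-coloured rod 14 mm thick, 150 mm long over its two square steel clevis ends (20 x 20 x 20 mm). Origin at its centre, on its axis, x along the rod; lying on the counter the axis is 10 mm up. About 0.16 kg. Once clipped it still slides lengthwise with a push.
- tape: Roll of yellow tape standing flat, 90 mm across, 48 mm high; bystander, origin under its middle.
- filter: Orange oil filter, 68 mm across, 70 mm high, upright; bystander, origin under its middle.
- carton: Small cardboard carton with a red band, 90 x 55 x 45 mm; bystander, origin under its middle.
- bar_knob (a point): The round red knob on the middle of the stop bar, 22 mm across. This point is on its axis, 14 mm above the bar's top; the knob's own top is 14 mm higher and its lower edge 8 mm lower. Axes as the jig's.
Not all that is in view belongs to the job. Leave any turquoise look-alike of the rod_3 alone. What is shaped like the rod_2 but green is not meant.

How it is judged:
By the outcome, as a careful person would: the job done as asked, in the order asked, and still so for the second after the job is handed in, with the robot touching nothing.
Of rod_1, rod_2, rod_3 only 2 to 3 are there at a start; the rules pass over those that are not, and their reading is None.
At some moment in a run one of rod_1, rod_2, rod_3 may be knocked a few centimetres aside while the robot is not near it.
Once in a run the grip may slacken for a moment while it holds something.
It also fails if it takes over 210 s, if anything falls off the work surface, if the arm or the gripper's body presses on something with over 40 N, if the wrist force passes 120 N, or if a joint passes its speed limit or range.

## Working session

There is one attempt and no reset: what is moved stays moved. The work goes in short steps, Python scripts to look and compute and a tool call to move; the robot and the scene stay as the last step left them, time stands still between calls to the robot, and variables do not carry over. Pictures are saved under pics/ and viewed, about 12 in all and at most 16, crops included, and the job is handed in when it is done.

Besides the shell and the picture viewer there is one more tool, called after "Call:" as name([rows], argument=value, ...), one row to a line, values as JSON. play_rows: Moves the arm, as the interface text tells. Its arguments: {"type":"object","properties":{"deltas":{"type":"array","items":{"type":"array","items":{"type":"array","items":{"type":"number"}}}},"newtons":{"type":"number"}},"required":["deltas"]}

```bash
mkdir -p pics
cat > h.py <<'E'
from plant import *
import numpy as np, cv2
from scipy.spatial.transform import Rotation as R
def rot(q): return R.from_quat([q[1],q[2],q[3],q[0]]).as_matrix()
def ray(im,uv):
    u=cv2.undistortPoints(np.array([[uv]],float),np.array(im["intrinsics"]),np.array(im["distortion"]))[0,0]
    return rot(im["orientation"])@np.array([u[0],u[1],1])
def atz(im,uv,z):
    d=ray(im,uv);e=np.array(im["eye"]);return e+d*(z-e[2])/d[2]
def proj(im,P):
    Rm=rot(im["orientation"]).T
    p=(np.atleast_2d(P)-np.array(im["eye"]))@Rm.T
    return cv2.projectPoints(p,np.zeros(3),np.zeros(3),np.array(im["intrinsics"]),np.array(im["distortion"]))[0][:,0]
def save(im,name,crop=None,s=1):
    c=im["color"][:,:,::-1]
    if crop: c=c[crop[1]:crop[3],crop[0]:crop[2]]
    cv2.imwrite("pics/"+name+".png",cv2.resize(c,None,fx=s,fy=s,interpolation=cv2.INTER_CUBIC))
E
python3 - <<'E'
from h import *
for n in("top","side"):
    im=get_image(n);save(im,"a_"+n);print(n,im["eye"],rot(im["orientation"]).round(2).tolist(),im["intrinsics"])
    for q in("rod_1","jig","stop_bar","bar_knob","nut_left","jaw_1","tape","filter","carton"):
        for r in trace(q,n)[:5]: print(q,round(r["conf"],2),np.round(r["uv"]),r["pixels"].sum(), atz(im,r["uv"],.01).round(3)[:2])
print(sense())
E
```

```text
top [ 0.40242793 -0.02086407  1.23838813] [[0.01, -0.99, 0.11], [-1.0, -0.01, -0.02], [0.02, -0.11, -0.99]] [[510.43415496   0.         327.30382583]
 [  0.         510.43415496 237.53686013]
 [  0.           0.           1.        ]]
rod_1 0.96 [460. 269.] 438 [ 0.459 -0.374]
rod_1 0.88 [502. 302.] 435 [ 0.38  -0.477]
rod_1 0.68 [358. 234.] 394 [ 0.541 -0.125]
rod_1 0.62 [260. 237.] 57 [0.532 0.112]
rod_1 0.6 [409. 242.] 421 [ 0.525 -0.248]
jig 0.73 [232. 235.] 9355 [0.536 0.183]
jig 0.64 [345. 160.] 639 [ 0.725 -0.092]
stop_bar 0.86 [221. 194.] 2071 [0.637 0.211]
stop_bar 0.28 [395. 165.] 732 [ 0.714 -0.216]
bar_knob 0.74 [224. 198.] 2002 [0.628 0.203]
jaw_1 0.52 [261. 237.] 35 [0.532 0.111]
tape 0.95 [345. 159.] 657 [ 0.729 -0.091]
filter 0.79 [396. 165.] 774 [ 0.714 -0.218]
filter 0.56 [222. 194.] 2156 [0.637 0.21 ]
filter 0.25 [140. 252.] 1072 [0.492 0.405]
carton 0.96 [141. 253.] 1084 [0.49  0.402]
carton 0.26 [233. 239.] 9367 [0.527 0.179]
side [0.08101745 0.67382758 1.14057134] [[-0.84, -0.42, 0.35], [-0.55, 0.65, -0.52], [-0.01, -0.63, -0.78]] [[594.77358192   0.         308
[... 832 characters left out ...]
': 1.0, 'joint_positions': array([ 1.19040781,  0.33217817, -0.0646907 ,  1.46010599,  0.02157818,
        1.3498759 , -0.08850588]), 'joint_vel': array([-0.0005654 ,  0.00141027, -0.00032618, -0.00052831, -0.00010087,
        0.00038538,  0.00112765]), 'joint_efforts': array([ 1.51088094e-03, -6.25234509e+01,  5.03478257e-02, -3.91831684e+01,
        1.66087376e-02,  1.56599479e-03, -2.39093106e-05]), 'ee_pos': array([ 0.21890838, -0.58544205,  0.19894827]), 'orientation': array([ 0.12585892,  0.6958447 ,  0.1257773 , -0.69580152]), 'wrist_force': array([-0.2064235 , -0.39113065,  0.55649321]), 'wrist_torque': array([-0.04073877,  0.03455245, -0.01276702]), 'grip_width': 1.0004329383546766}
```

View pics/a_top.png

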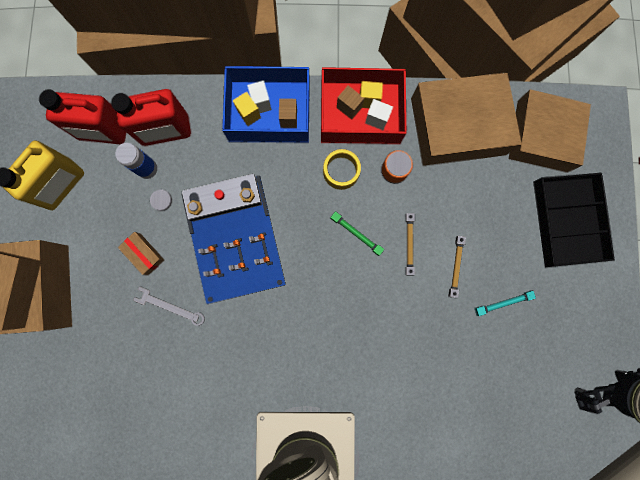

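View pics/a_side.png

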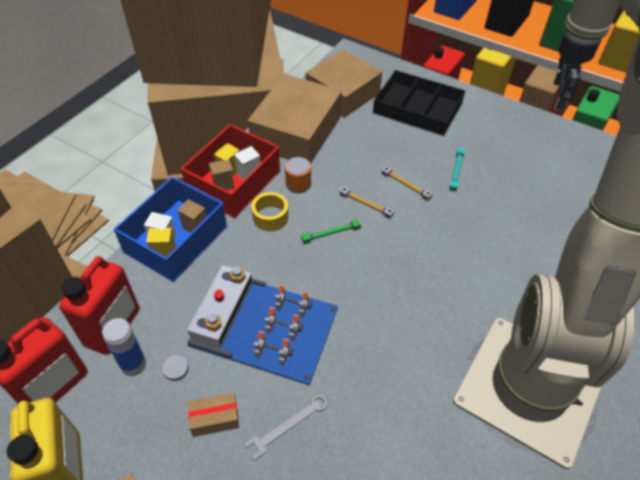

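Two plain brass rods are present: A at top (409,243) and B at (458,266). The look-alikes are the green rod (358,234), the turquoise rod (505,303) and the wrench (170,306), and I'm leaving all of those alone. Next I measure both rods and the jig precisely.

```bash
cat >> h.py <<'E'
def rods(n="top",z=.012):
    im=get_image(n);out=[]
    for r in trace("rod_1",n):
        m=r["pixels"]
        if m.sum()<150: continue
        c=np.median(im["color"][m],0)
        ys,xs=np.where(m)
        (cx,cy),(w,h),a=cv2.minAreaRect(np.c_[xs,ys].astype(np.float32))
        bp=cv2.boxPoints(((cx,cy),(w,h),a))
        e=sorted([(np.linalg.norm(bp[i]-bp[(i+1)%4]),i) for i in range(4)])[:2]
        P=[atz(im,(bp[i]+bp[(i+1)%4])/2,z) for _,i in e]
        d=P[1]-P[0]; out.append((round(r["conf"],2),c,((P[0]+P[1])/2)[:2].round(4),np.degrees(np.arctan2(d[1],d[0])).round(1),np.linalg.norm(d).round(3)))
    return out
E
python3 - <<'E'
from h import *
for n in("top","side"):
    print(n)
    for o in rods(n): print(o)
im=get_image("top");save(im,"jig",(170,160,300,310),4)
save(im,"rods",(320,190,560,330),3)
c=im["color"].astype(int);m=((c[:,:,2]>110)&(c[:,:,0]<60)&(c[:,:,1]<110)).astype(np.uint8)
m[:170]=0;m[:, :175]=0;m[:,300:]=0;m[310:]=0
ys,xs=np.where(m)
hull=cv2.convexHull(np.c_[xs,ys].astype(np.float32))[:,0]
ap=cv2.approxPolyDP(hull.reshape(-1,1,2),4,True)[:,0]
for p in ap: print(p,atz(im,p,.012).round(4))
for col,mm in(("red",(c[:,:,0]>150)&(c[:,:,1]<60)&(c[:,:,2]<60)),):
    mm[:170]=0;mm[220:]=0;mm[:,:195]=0;mm[:,250:]=0
    ys,xs=np.where(mm);print(col,xs.mean(),ys.mean(),len(xs),atz(im,(xs.mean(),ys.mean()),.086).round(4))
s=sense();print(rot(s["orientation"]).round(3))
E
```

```text
top
(0.97, array([ 59., 147.,  73.]), array([ 0.5434, -0.1201]), np.float64(-128.4), np.float64(0.151))
(0.89, array([160., 134.,  69.]), array([ 0.5203, -0.2502]), np.float64(179.5), np.float64(0.149))
(0.87, array([ 52., 166., 162.]), array([ 0.3774, -0.4825]), np.float64(-73.4), np.float64(0.154))
(0.7, array([164., 134.,  69.]), array([ 0.4661, -0.3656]), np.float64(-8.6), np.float64(0.149))
(0.25, array([176., 176., 186.]), array([0.6283, 0.2101]), np.float64(103.4), np.float64(0.184))
side
(0.81, array([136. , 124. ,  89.5]), array([ 0.4635, -0.3626]), np.float64(170.3), np.float64(0.151))
(0.7, array([ 64., 140.,  86.]), array([ 0.5405, -0.118 ]), np.float64(52.7), np.float64(0.153))
(0.62, array([ 57., 169., 167.]), array([ 0.3759, -0.4807]), np.float64(106.4), np.float64(0.17))
(0.6, array([142. , 127.5,  96. ]), array([ 0.5173, -0.2463]), np.float64(178.1), np.float64(0.157))
[284. 284.] [0.4196 0.0537 0.012 ]
[207. 303.] [0.3724 0.2371 0.012 ]
[192. 221.] [0.5695 0.2796 0.012 ]
[262. 188.] [0.6524 0.1112 0.012 ]
red 218.20833333333334 193.64583333333334 48 [0.6232 0.2035 0.086 ]
[[ 0.     0.35  -0.937]
 [-0.    -0.937 -0.35 ]
 [-1.     0.    -0.   ]]
```

View pics/jig.png

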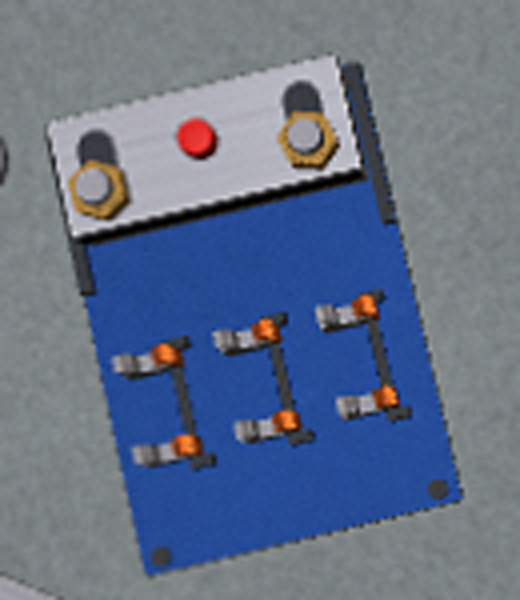

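View pics/rods.png

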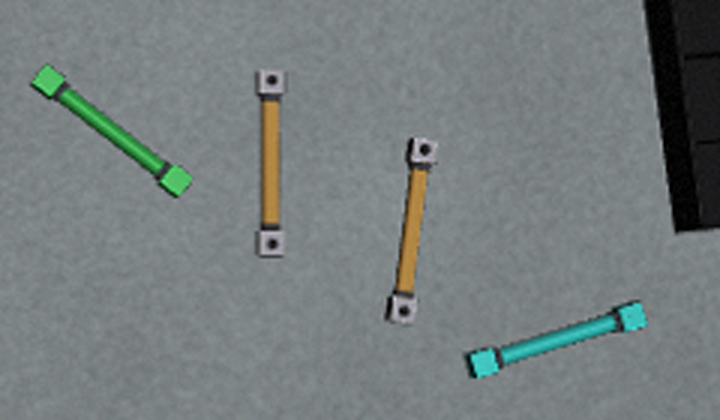

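```bash
cat > o.py <<'E'
from h import *
from itertools import product
def blobs(im):
    c=im["color"].astype(int);hsv=cv2.cvtColor(im["color"],cv2.COLOR_RGB2HSV).astype(int)
    return ((hsv[:,:,0]<16)&(hsv[:,:,1]>140)&(c[:,:,0]>110)&(c[:,:,1]>45)).astype(np.uint8)
box={"top":(195,225,280,285),"side":(245,275,325,370)}
C={};I={}
for n in box:
    im=I[n]=get_image(n);b=box[n];m=blobs(im);k=np.zeros_like(m);k[b[1]:b[3],b[0]:b[2]]=1;m*=k
    N,l,st,ce=cv2.connectedComponentsWithStats(m)
    C[n]=[ce[i] for i in range(1,N) if st[i,4]>=6];print(n,[(c.round(1).tolist(),int(a)) for c,a in zip(ce[1:],st[1:,4])])
P=[]
for a,b in product(C["top"],C["side"]):
    d1,d2=ray(I["top"],a),ray(I["side"],b);e1,e2=np.array(I["top"]["eye"]),np.array(I["side"]["eye"])
    s=np.linalg.lstsq(np.c_[d1,-d2],e2-e1,rcond=None)[0];p,q=e1+s[0]*d1,e2+s[1]*d2
    if np.linalg.norm(p-q)<.006 and .03<p[2]<.085: print(a.round(1),b.round(1),((p+q)/2).round(4),np.linalg.norm(p-q).round(4))
save(I["top"],"clipT",(195,225,275,285),8);save(I["side"],"clipS",(245,275,325,370),6)
a=cv2.imread("pics/clipT.png");b=cv2.imread("pics/clipS.png");print(a.shape,b.shape)
E
python3 o.py
```

```text
top [([260.8, 236.0], 23), ([235.7, 242.0], 24), ([210.7, 248.1], 26), ([266.0, 258.7], 21), ([240.7, 264.6], 23), ([215.9, 270.8], 25)]
side [([281.6, 289.0], 22), ([305.0, 295.5], 18), ([271.5, 311.7], 21), ([295.6, 318.7], 22), ([260.8, 335.4], 21), ([285.6, 343.2], 22)]
[260.8 236. ] [281.6 289. ] [0.53   0.1071 0.0518] 0.0008
[235.7 242. ] [271.5 311.7] [0.5153 0.1656 0.051 ] 0.0008
[210.7 248.1] [260.8 335.4] [0.5006 0.2237 0.0512] 0.0003
[266.  258.7] [305.  295.5] [0.4771 0.0938 0.0529] 0.0002
[240.7 264.6] [295.6 318.7] [0.4624 0.1524 0.0524] 0.001
[215.9 270.8] [285.6 343.2] [0.4478 0.2101 0.0506] 0.0003
(480, 640, 3) (570, 480, 3)
```

View pics/clipS.png

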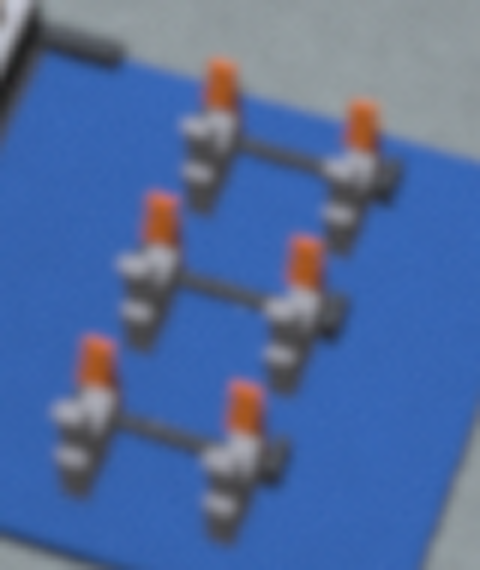

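View pics/clipT.png

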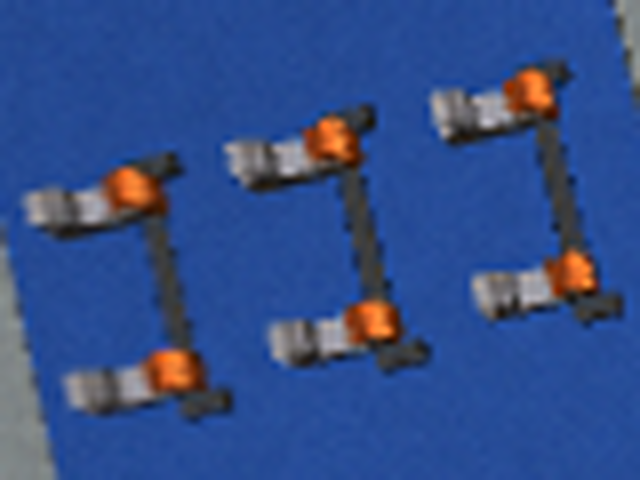

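```bash
cat >> h.py <<'E'
def go(x,y,z,ang=None):
    s=sense();M=rot(s["orientation"]);p=np.array(s["ee_pos"]);a=np.degrees(np.arctan2(M[1,1],M[0,1]))
    d=M.T@(np.array([x,y,z])-p)*1000
    t=0 if ang is None else -np.radians((ang-a+180)%360-180)
    print("t %.1f pos"%s["t"],p.round(4),"yang %.2f"%a,"delta mm",d.round(1),"turn %.3f"%t,"grip %.3f"%s["grip_width"],"F",np.round(s["wrist_force"],1),"tiltx",M[:,0].round(3),"j7 %.2f"%s["joint_positions"][6])
E
cat > prof.py <<'E'
from h import *
th=np.radians(14.2);ex=np.array([np.cos(th),np.sin(th),0]);ey=np.array([-np.sin(th),np.cos(th),0])
J=[(.53,.1071),(.5153,.1656),(.5006,.2237),(.4771,.0938),(.4624,.1524),(.4478,.2101)]
ys=np.arange(-14,34,1.)
for n in("top","side"):
    im=get_image(n);A=0
    for j in J:
        P=np.array([j[0],j[1],.045])+np.outer(ys/1000,ey);uv=proj(im,P).astype(np.float32)
        A=A+cv2.remap(im["color"],uv[:,0].reshape(-1,1),uv[:,1].reshape(-1,1),cv2.INTER_LINEAR)[:,0].astype(float)/6
    print(n);print([(int(y),)+tuple(int(v) for v in a) for y,a in zip(ys,A)])
E
python3 prof.py; python3 -c "
from h import *
go(.465,-.364,.1,-98.8)"
```

```text
top
[(-14, 36, 75, 150), (-13, 35, 73, 146), (-12, 35, 71, 141), (-11, 34, 68, 136), (-10, 36, 64, 127), (-9, 39, 61, 116), (-8, 51, 52, 83), (-7, 65, 42, 46), (-6, 94, 47, 30), (-5, 135, 64, 30), (-4, 175, 85, 33), (-3, 205, 106, 43), (-2, 232, 125, 52), (-1, 236, 124, 51), (0, 235, 118, 48), (1, 224, 109, 44), (2, 199, 93, 36), (3, 175, 77, 29), (4, 157, 67, 24), (5, 139, 57, 19), (6, 132, 60, 27), (7, 137, 79, 53), (8, 143, 101, 83), (9, 149, 125, 119), (10, 155, 149, 153), (11, 157, 155, 162), (12, 158, 155, 163), (13, 159, 156, 164), (14, 157, 154, 161), (15, 152, 150, 157), (16, 131, 128, 134), (17, 108, 105, 109), (18, 93, 91, 94), (19, 91, 88, 92), (20, 94, 90, 94), (21, 106, 102, 106), (22, 118, 114, 118), (23, 118, 114, 116), (24, 116, 112, 113), (25, 120, 116, 117), (26, 133, 129, 130), (27, 144, 140, 142), (28, 144, 142, 148), (29, 142, 143, 155), (30, 124, 133, 157), (31, 90, 110, 153), (32, 63, 91, 150), (33, 50, 82, 149)]
side
[(-14, 141, 112, 131), (-13, 151, 110, 120), (-12, 157, 107, 108), (-11, 161, 104, 96), (-10, 161, 99, 85), (-9, 160, 95, 75), (-8, 158, 91, 65)
[... 257 characters left out ...]
9, 127), (7, 155, 139, 143), (8, 156, 147, 154), (9, 156, 153, 163), (10, 156, 156, 167), (11, 155, 156, 168), (12, 155, 156, 167), (13, 153, 154, 165), (14, 150, 151, 161), (15, 147, 148, 157), (16, 141, 142, 151), (17, 135, 136, 144), (18, 127, 128, 135), (19, 117, 117, 124), (20, 106, 106, 112), (21, 96, 96, 101), (22, 86, 86, 91), (23, 79, 79, 83), (24, 75, 76, 81), (25, 74, 75, 81), (26, 76, 78, 86), (27, 81, 83, 93), (28, 88, 92, 105), (29, 100, 104, 119), (30, 111, 116, 133), (31, 121, 126, 145), (32, 127, 132, 152), (33, 127, 132, 153)]
t 1.4 pos [ 0.2189 -0.5854  0.199 ] yang -69.50 delta mm [  99.  -121.2 -308.1] turn 0.511 grip 1.003 F [ 1.1 -1.   1.2] tiltx [ 0. -0. -1.] j7 -0.09
```

Call:
play_rows([
  [[1,0,-24,-40,0.1],[1,0,-40,-75,0.2],[1,0,-54,-110,0.3],[1,0,-66,-140,0.41],[1,0,-72,-160,0.51]],
], newtons=60)

```text
t: 1.87
ee_pos: [0.3467, -0.4588, 0.1993]
orientation: [-0.054, 0.705, -0.054, -0.705]
wrist_force: [0.0, 0.3, -0.1]
grip_width: 0.998
```

```bash
python3 -c "
from h import *
go(.465,-.364,.1,-98.8)"
```

```text
t 1.9 pos [ 0.3467 -0.4588  0.1993] yang -98.81 delta mm [  99.5 -111.7 -102.3] turn -0.000 grip 0.998 F [ 0.   0.3 -0.1] tiltx [ 0.001  0.    -1.   ] j7 -0.90
```

Call:
play_rows([
  [[0.6,10,-28,-26,0],[0.6,30,-58,-52,0],[0.6,55,-88,-80,0],[0.6,80,-112,-102,0],[0.6,99,-112,-102,0]],
])

```text
t: 2.28
ee_pos: [0.47, -0.3583, 0.1001]
orientation: [-0.053, 0.707, -0.051, -0.704]
wrist_force: [-0.1, 0.4, -0.6]
grip_width: 0.598
```

```bash
python3 -c "
from h import *
for n in('top','side'):
  for o in rods(n): print(n,o)
go(.465,-.364,.005,-98.8)"
```

```text
top (0.8, array([151.5, 133. ,  71. ]), array([ 0.464 , -0.3639]), np.float64(172.4), np.float64(0.149))
top (0.67, array([160., 135.,  71.]), array([ 0.5203, -0.2502]), np.float64(179.5), np.float64(0.149))
top (0.66, array([ 59., 151.,  73.]), array([ 0.5436, -0.1198]), np.float64(-128.2), np.float64(0.15))
side (0.74, array([ 58., 164., 163.]), array([ 0.3744, -0.481 ]), np.float64(106.8), np.float64(0.165))
side (0.73, array([ 68., 143.,  89.]), array([ 0.5408, -0.1171]), np.float64(51.1), np.float64(0.154))
side (0.66, array([135., 125.,  98.]), array([ 0.4635, -0.3612]), np.float64(170.6), np.float64(0.158))
side (0.65, array([141., 127.,  96.]), array([ 0.5177, -0.2455]), np.float64(179.4), np.float64(0.153))
t 2.5 pos [ 0.4643 -0.3641  0.1006] yang -98.83 delta mm [95.6 -0.2 -0.7] turn -0.000 grip 0.599 F [-0.4 -0.9  0.9] tiltx [ 0.  0. -1.] j7 -1.19
```

Call:
play_rows([
  [[0.6,30,0,-1,0],[0.6,60,0,-1,0],[0.6,80,0,-1,0],[0.6,90,0,-1,0],[0.6,95,0,-1,0]],
])

```text
t: 2.9
ee_pos: [0.4644, -0.3657, 0.0057]
orientation: [-0.055, 0.705, -0.055, -0.705]
wrist_force: [-0.8, -0.3, 0.4]
grip_width: 0.6
```

Call:
play_rows([
  [[0,1,0,0,0],[0,1,0,0,0],[0,1,0,0,0],[0,1,0,0,0],[0,1,0,0,0]],
], newtons=80)

```text
t: 3.32
ee_pos: [0.4649, -0.366, 0.0057]
orientation: [-0.055, 0.705, -0.055, -0.704]
wrist_force: [-0.1, -0.7, 0.1]
grip_width: 0.007
```

Call:
play_rows([
  [[0,0,0,0,0],[0,0,0,0,0],[0,-20,0,0,0],[0,-50,0,0,0],[0,-80,0,0,0]],
])

```text
t: 3.73
ee_pos: [0.4642, -0.3654, 0.0861]
orientation: [0.055, -0.705, 0.055, 0.705]
wrist_force: [0.0, -1.0, -0.0]
grip_width: -0.002
```

Run:
```python
from h import *
go(.5015,.1087,.12,-75.8)
for n in("top","side"):
  for o in rods(n,.1): print(n,o)
```

```text
t 3.7 pos [ 0.4642 -0.3654  0.0861] yang -98.94 delta mm [ -33.8 -474.2   36.8] turn -0.404 grip -0.002 F [ 0. -1. -0.] tiltx [-0.  0. -1.] j7 -1.19
top (0.86, array([ 59., 159.,  74.]), array([ 0.5334, -0.1131]), np.float64(-127.9), np.float64(0.135))
top (0.81, array([158., 134.,  71.]), array([ 0.4603, -0.3399]), np.float64(171.8), np.float64(0.14))
top (0.66, array([156.5, 135. ,  71. ]), array([ 0.5118, -0.2349]), np.float64(179.5), np.float64(0.138))
top (0.2, array([ 40.,  77., 152.]), array([0.5224, 0.1665]), np.float64(-165.0), np.float64(0.266))
side (0.74, array([139., 125.,  96.]), array([ 0.4821, -0.1745]), np.float64(179.4), np.float64(0.142))
side (0.6, array([136., 123.,  92.]), array([ 0.434, -0.28 ]), np.float64(171.1), np.float64(0.142))
side (0.59, array([ 58.5, 165.5, 165. ]), array([ 0.3537, -0.393 ]), np.float64(105.8), np.float64(0.156))
side (0.45, array([ 58., 100., 174.]), array([0.5009, 0.224 ]), np.float64(-169.9), np.float64(0.281))
```

Run:
```python
from h import *
for o in rods("top"): print(o)
im=get_image("top");a=im["color"][200:330,380:520]
im2=get_image("side");b=im2["color"][120:250,340:480]
cv2.imwrite("pics/miss.png",cv2.resize(np.hstack([a,b]),None,fx=2.8,fy=2.8,interpolation=cv2.INTER_CUBIC)[:,:,::-1])
s=sense();print(s["ee_pos"],proj(im,s["ee_pos"]),proj(im2,s["ee_pos"]))
```

```text
(0.92, array([155., 135.,  70.]), array([ 0.4663, -0.3665]), np.float64(173.2), np.float64(0.148))
(0.92, array([ 59.5, 158. ,  75.5]), array([ 0.5437, -0.1197]), np.float64(-128.1), np.float64(0.15))
(0.91, array([162., 136.,  70.]), array([ 0.5203, -0.2502]), np.float64(179.5), np.float64(0.149))
[ 0.46414736 -0.36546189  0.08441666] [[465.77973803 265.16291305]] [[409.92477461 161.77078159]]
```

View pics/miss.png

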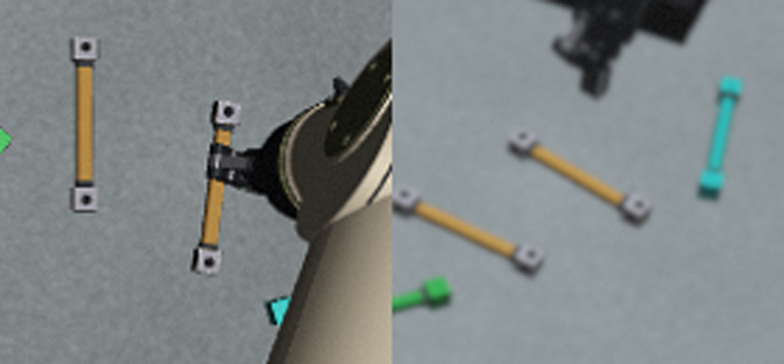

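Run:
```python
from h import *
s=sense();p=np.array(s["ee_pos"]);L=[]
for n,b in(("top",(430,230,500,290)),("side",(370,100,440,190))):
    im=get_image(n);k=5.7
    c=cv2.resize(im["color"][b[1]:b[3],b[0]:b[2]],None,fx=k,fy=k,interpolation=cv2.INTER_CUBIC).copy()
    c=np.clip(c.astype(float)*1.6+20,0,255).astype(np.uint8)
    for dz,col in((0,(255,0,0)),(.02,(255,255,0)),(.07,(0,255,0))):
        q=(proj(im,p+[0,0,dz])[0]-b[:2]+.5)*k;cv2.drawMarker(c,tuple(int(v) for v in q),col,0,14,1)
    L.append(c)
h=max(a.shape[0] for a in L);L=[np.pad(a,((0,h-a.shape[0]),(0,0),(0,0))) for a in L]
cv2.imwrite("pics/tip.png",np.hstack(L)[:,:,::-1])
```

```text
(no output)
```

View pics/tip.png

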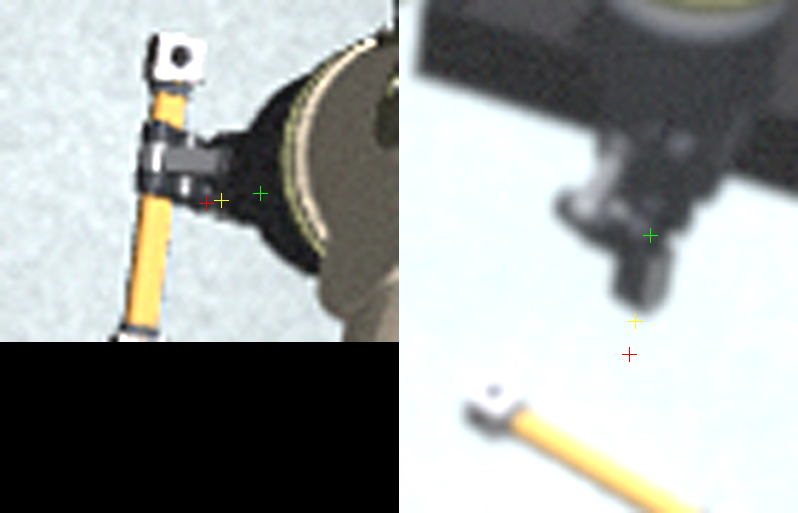

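Run:
```python
from h import *
go(.466,-.366,-.015,-98.3)
```

```text
t 4.2 pos [ 0.4644 -0.3656  0.0847] yang -98.94 delta mm [99.7  0.1 -1.7] turn -0.011 grip -0.002 F [-0.6  0.4 -0.1] tiltx [-0. -0. -1.] j7 -1.19
```

Call:
play_rows([
  [[0.6,0,0,-2,0],[0.6,0,0,-2,0],[0.6,0,0,-2,0],[0.6,40,0,-2,0],[0.6,72,0,-2,0]],
])

```text
t: 4.65
ee_pos: [0.4674, -0.3667, 0.0128]
orientation: [-0.054, 0.706, -0.056, -0.704]
wrist_force: [0.4, 0.2, -1.5]
grip_width: 0.598
```

Call:
play_rows([
  [[0.6,6,0,0,0],[0.6,12,0,0,0],[0.6,16,0,0,0],[0.6,20,0,0,0],[0.6,20,0,0,0]],
])

```text
t: 5.07
ee_pos: [0.468, -0.3672, -0.0064]
orientation: [-0.054, 0.706, -0.056, -0.703]
wrist_force: [-0.2, 0.1, -0.7]
grip_width: 0.603
```

Call:
play_rows([
  [[0,0,0,0,0],[0,0,0,0,0],[0,0,0,0,0],[0,0,0,0,0],[0,0,0,0,0]],
], newtons=40)

```text
t: 5.48
ee_pos: [0.4681, -0.3672, -0.0061]
orientation: [-0.054, 0.706, -0.056, -0.703]
wrist_force: [-0.0, 0.7, -0.5]
grip_width: 0.003
```

Call:
play_rows([
  [[0.6,0,0,0,0],[0.6,0,0,0,0],[0.6,4,0,0,0],[0.6,8,0,0,0],[0.6,12,0,0,0]],
])

```text
t: 5.9
ee_pos: [0.468, -0.3672, -0.0187]
orientation: [-0.054, 0.706, -0.056, -0.703]
wrist_force: [-0.7, 0.3, -0.6]
grip_width: 0.594
```

Call:
play_rows([
  [[0,0,0,0,0],[0,0,0,0,0],[0,0,0,0,0],[0,0,0,0,0],[0,0,0,0,0]],
])

```text
t: 6.32
ee_pos: [0.468, -0.3673, -0.0187]
orientation: [-0.054, 0.706, -0.056, -0.703]
wrist_force: [0.1, -0.3, -1.6]
grip_width: 0.096
```

Run:
```python
from h import *
go(.466,-.366,-.02,-98.3)
```

```text
t 6.3 pos [ 0.468  -0.3673 -0.0187] yang -98.96 delta mm [ 1.3 -0.9  2.2] turn -0.011 grip 0.096 F [ 0.1 -0.3 -1.6] tiltx [ 0.004 -0.003 -1.   ] j7 -1.22
```

Call:
play_rows([
  [[0.5,0,0,0,0],[0.5,0,0,0,0],[0.5,0,0,2,0],[0.5,3,0,2,0],[0.5,6,0,2,0]],
])

```text
t: 6.73
ee_pos: [0.466, -0.367, -0.0248]
orientation: [-0.054, 0.706, -0.056, -0.703]
wrist_force: [-0.3, 0.6, -0.8]
grip_width: 0.506
```

Call:
play_rows([
  [[0,0,0,0,0],[0,0,0,0,0],[0,0,0,0,0],[0,0,0,0,0],[0,0,0,0,0]],
])

```text
t: 7.15
ee_pos: [0.4659, -0.367, -0.0249]
orientation: [-0.054, 0.706, -0.056, -0.703]
wrist_force: [0.1, 0.9, -1.3]
grip_width: 0.139
```

Call:
play_rows([
  [[0.5,0,0,0,0],[0.5,0,0,0,0],[0.5,0,0,0,0],[0.5,3,0,0,0],[0.5,6,0,0,0]],
])

```text
t: 7.57
ee_pos: [0.4661, -0.3671, -0.0309]
orientation: [-0.054, 0.707, -0.056, -0.703]
wrist_force: [0.1, 0.1, -0.5]
grip_width: 0.5
```

Call:
play_rows([
  [[0,0,0,0,0],[0,0,0,0,0],[0,0,0,0,0],[0,0,0,0,0],[0,0,0,0,0]],
], newtons=100)

```text
t: 7.98
ee_pos: [0.4661, -0.3671, -0.0308]
orientation: [-0.054, 0.707, -0.056, -0.703]
wrist_force: [-1.5, 0.9, 2.3]
grip_width: 0.118
```

Call:
play_rows([
  [[0,0,0,0,0],[0,-10,0,0,0],[0,-30,0,0,0],[0,-60,0,0,0],[0,-90,0,0,0]],
])

```text
t: 8.4
ee_pos: [0.465, -0.3663, 0.0601]
orientation: [-0.054, 0.706, -0.056, -0.704]
wrist_force: [0.5, -0.1, -1.6]
grip_width: 0.119
```

```bash
cat > see.py <<'E'
from h import *
import sys
# usage: see.py name k  tx0 ty0 tx1 ty1  sx0 sy0 sx1 sy1
a=list(map(float,sys.argv[2:]));k=a[0];s=sense();p=np.array(s["ee_pos"]);L=[]
for n,b in(("top",a[1:5]),("side",a[5:9])):
    if not b: continue
    b=[int(v) for v in b];im=get_image(n)
    c=cv2.resize(im["color"][b[1]:b[3],b[0]:b[2]],None,fx=k,fy=k,interpolation=cv2.INTER_CUBIC)
    c=np.clip(c.astype(float)*1.4+10,0,255).astype(np.uint8).copy()
    q=(proj(im,p)[0]-b[:2]+.5)*k;cv2.drawMarker(c,tuple(int(v) for v in q),(255,0,0),0,14,1)
    L.append(c)
h=max(x.shape[0] for x in L);L=[np.pad(x,((0,h-x.shape[0]),(0,0),(0,0))) for x in L]
cv2.imwrite("pics/%s.png"%sys.argv[1],np.hstack(L)[:,:,::-1])
E
python3 see.py lift 4 420 220 510 310 360 100 460 220
python3 - <<'E'
from h import *
go(.5015,.1087,.10,-75.8)
for n in("top","side"):
  for o in rods(n,.09): print(n,o)
E
```

```text
t 8.5 pos [ 0.4685 -0.3687  0.065 ] yang -98.97 delta mm [ -38.7 -476.5   41.4] turn -0.404 grip 0.124 F [ 1.3  0.  -1.1] tiltx [ 0.011 -0.009 -1.   ] j7 -1.20
top (0.9, array([ 59., 154.,  73.]), array([ 0.5348, -0.1148]), np.float64(-127.7), np.float64(0.138))
top (0.82, array([145.5, 128. ,  71. ]), array([ 0.4683, -0.3729]), np.float64(171.8), np.float64(0.155))
top (0.65, array([159., 136.,  71.]), array([ 0.5128, -0.2356]), np.float64(179.5), np.float64(0.139))
top (0.28, array([155., 153., 161.]), array([ 0.6923, -0.2063]), np.float64(153.5), np.float64(0.078))
side (0.98, array([142., 127.,  98.]), array([ 0.487, -0.182]), np.float64(178.7), np.float64(0.146))
side (0.87, array([120., 111.,  93.]), array([ 0.4677, -0.3736]), np.float64(171.8), np.float64(0.153))
side (0.73, array([ 65., 139.,  87.]), array([ 0.5085, -0.0632]), np.float64(52.1), np.float64(0.144))
side (0.66, array([ 60.5, 164. , 163.5]), array([ 0.3544, -0.4013]), np.float64(106.8), np.float64(0.159))
```

View pics/lift.png

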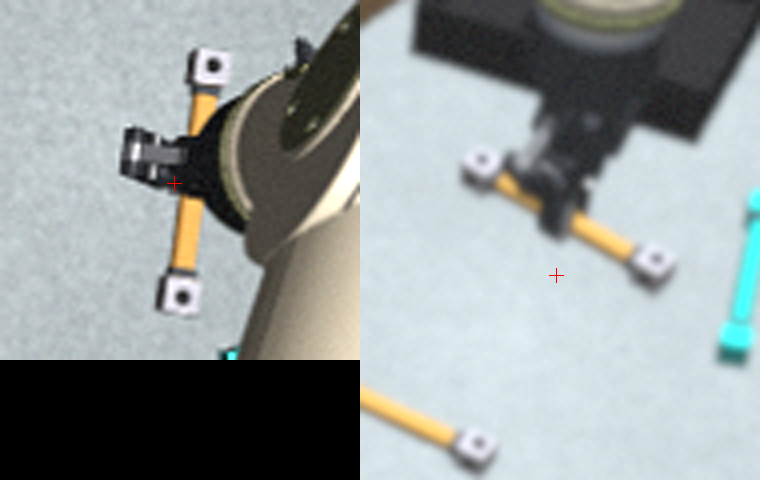

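Call:
play_rows([
  [[0,-6,-20,3,-0.06],[0,-12,-55,8,-0.14],[0,-18,-90,14,-0.23],[0,-22,-125,20,-0.32],[0,-25,-155,25,-0.4]],
])

```text
t: 9.12
ee_pos: [0.4634, -0.2065, 0.0819]
orientation: [0.088, 0.702, 0.087, -0.701]
wrist_force: [1.4, 0.1, -1.6]
grip_width: 0.121
```

Run:
```python
from h import *
s=sense();p=np.array(s["ee_pos"])
go(.4721,.2251,.085,-75.8)
for n in("top","side"):
  for o in rods(n,p[2]+.041): print(n,o)
```

```text
t 9.1 pos [ 0.4634 -0.2065  0.0819] yang -75.72 delta mm [  -3.7 -416.2 -114.9] turn 0.001 grip 0.121 F [ 1.4  0.1 -1.6] tiltx [ 0.001 -0.001 -1.   ] j7 -1.06
top (0.97, array([ 51.5, 160. , 156. ]), array([ 0.3796, -0.4408]), np.float64(-73.4), np.float64(0.14))
top (0.72, array([ 58., 149.,  73.]), array([ 0.5299, -0.1104]), np.float64(-128.2), np.float64(0.138))
side (0.9, array([136. , 123.5,  98. ]), array([ 0.462 , -0.2029]), np.float64(-165.3), np.float64(0.151))
side (0.71, array([139. , 128. ,  97.5]), array([ 0.4725, -0.1572]), np.float64(176.9), np.float64(0.14))
side (0.68, array([ 63., 164., 163.]), array([ 0.3465, -0.3685]), np.float64(106.1), np.float64(0.154))
side (0.68, array([ 67., 141.,  89.]), array([ 0.4948, -0.0411]), np.float64(52.0), np.float64(0.142))
```

Call:
play_rows([
  [[0,0,-20,-5,0],[0,0,-50,-14,0],[0,-2,-85,-24,0],[0,-4,-120,-33,0],[0,-4,-150,-41,0]],
])

```text
t: 9.73
ee_pos: [0.4668, -0.0518, 0.0852]
orientation: [0.086, 0.702, 0.085, -0.702]
wrist_force: [1.0, -0.2, -1.5]
grip_width: 0.117
```

Call:
play_rows([
  [[0,0,-35,-10,0],[0,0,-70,-20,0],[0,0,-105,-30,0],[0,0,-135,-38,0],[0,0,-155,-43,0]],
])

```text
t: 10.15
ee_pos: [0.471, 0.1113, 0.0844]
orientation: [-0.086, -0.702, -0.086, 0.702]
wrist_force: [-0.0, -0.4, -2.3]
grip_width: 0.12
```

Run:
```python
from h import *
s=sense();p=np.array(s["ee_pos"])
go(.4721,.2251,.085,-75.8)
for n in("top","side"):
  for o in rods(n,p[2]+.041)[:3]: print(n,o)
```

```text
t 10.2 pos [0.471  0.1113 0.0844] yang -76.07 delta mm [  -0.6 -110.2  -28.4] turn -0.005 grip 0.120 F [-0.  -0.4 -2.3] tiltx [-0. -0. -1.] j7 -1.75
top (0.89, array([ 52., 152., 148.]), array([ 0.3796, -0.4406]), np.float64(-73.4), np.float64(0.14))
top (0.76, array([154., 129.,  66.]), array([ 0.5094, -0.229 ]), np.float64(179.5), np.float64(0.135))
top (0.72, array([ 57., 150.,  72.]), array([ 0.5303, -0.1114]), np.float64(-127.6), np.float64(0.136))
side (0.84, array([144., 127.,  93.]), array([ 0.4664, -0.1537]), np.float64(180.0), np.float64(0.126))
side (0.69, array([142., 136., 109.]), array([0.4669, 0.1138]), np.float64(-164.8), np.float64(0.155))
side (0.54, array([ 61. , 164.5, 163.5]), array([ 0.3419, -0.3503]), np.float64(106.8), np.float64(0.124))
```

Call:
play_rows([
  [[0,0,-30,-8,0],[0,0,-60,-16,0],[0,0,-90,-23,0],[0,0,-110,-28,0],[0,0,-110,-28,0]],
])

```text
t: 10.77
ee_pos: [0.4717, 0.2247, 0.0837]
orientation: [-0.086, -0.701, -0.086, 0.702]
wrist_force: [-0.4, -0.8, -2.7]
grip_width: 0.122
```

```bash
python3 see.py hov 5 170 205 270 295 215 275 315 395
python3 - <<'E'
from h import *
s=sense();p=np.array(s["ee_pos"])
go(.4721,.2251,.085,-75.8)
for n in("top","side"):
  for o in rods(n,p[2]+.041): print(n,o)
E
```

```text
t 10.9 pos [0.4723 0.2203 0.0833] yang -76.20 delta mm [-1.7 -4.7 -0.9] turn -0.007 grip 0.119 F [-0.1 -0.2 -2.7] tiltx [-0.002 -0.002 -1.   ] j7 -2.00
top (0.87, array([154.5, 131. ,  68. ]), array([ 0.5095, -0.2303]), np.float64(179.5), np.float64(0.135))
top (0.87, array([ 61., 144.,  74.]), array([ 0.5297, -0.1119]), np.float64(53.6), np.float64(0.137))
top (0.75, array([ 50., 166., 162.]), array([ 0.3803, -0.4412]), np.float64(105.6), np.float64(0.139))
side (0.76, array([147., 135.,  97.]), array([0.4702, 0.2204]), np.float64(-165.2), np.float64(0.152))
side (0.68, array([ 68., 134.,  88.]), array([ 0.4937, -0.0402]), np.float64(52.9), np.float64(0.139))
side (0.64, array([138., 131., 105.]), array([ 0.442, -0.157]), np.float64(173.8), np.float64(0.078))
side (0.46, array([ 59. , 166. , 164.5]), array([ 0.34  , -0.3379]), np.float64(110.0), np.float64(0.096))
```

View pics/hov.png

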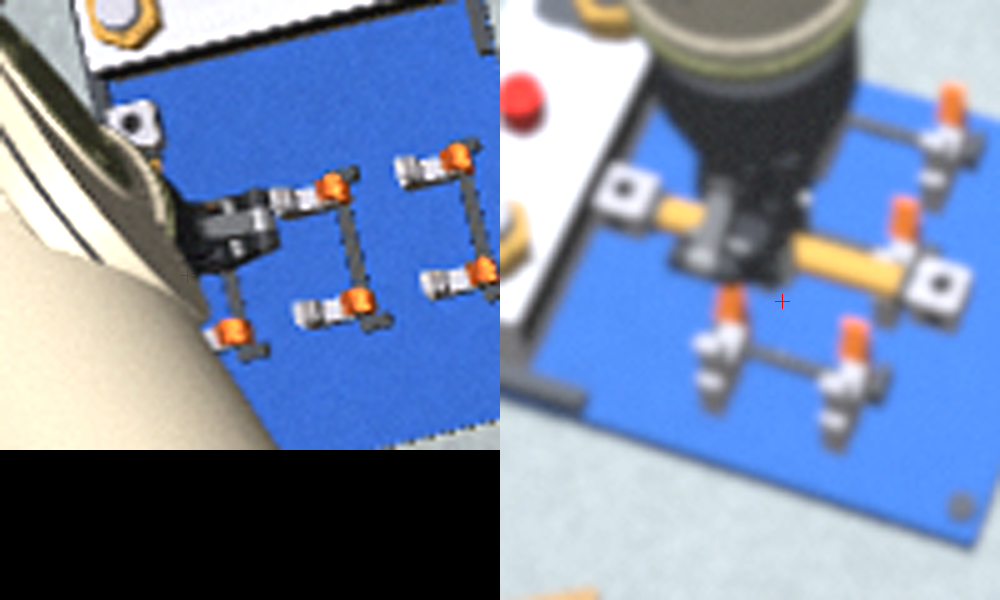

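Call:
play_rows([
  [[0,5,-3,-1,-0.007],[0,15,-5,-1,-0.007],[0,30,-5,-1,-0.007],[0,42,-5,-1,-0.007],[0,47,-5,-1,-0.007]],
])

```text
t: 11.48
ee_pos: [0.471, 0.2238, 0.0343]
orientation: [-0.088, -0.7, -0.086, 0.703]
wrist_force: [0.3, -0.6, -2.7]
grip_width: 0.118
```

Run:
```python
from h import *
s=sense();p=np.array(s["ee_pos"])
go(.473,.2252,.004,-75.8)
for o in rods("side",p[2]+.041)[:2]: print(o)
go(.473,.2252,.004,-75.8)
```

```text
t 11.5 pos [0.471  0.2238 0.0343] yang -75.90 delta mm [30.3 -0.9 -2.4] turn -0.002 grip 0.118 F [ 0.3 -0.6 -2.7] tiltx [-0.004 -0.004 -1.   ] j7 -2.05
(0.88, array([145., 134., 106.]), array([0.47  , 0.2258]), np.float64(-167.1), np.float64(0.154))
(0.56, array([ 59., 167., 165.]), array([ 0.3502, -0.3856]), np.float64(106.8), np.float64(0.098))
t 11.6 pos [0.4713 0.2242 0.0354] yang -75.89 delta mm [31.4 -0.7 -2. ] turn -0.002 grip 0.123 F [-0.5  0.1 -1. ] tiltx [-0.004 -0.003 -1.   ] j7 -2.05
```

Call:
play_rows([
  [[0,2,0,-2,0],[0,5,0,-2,0],[0,8,0,-2,0],[0,11,0,-2,0],[0,14,0,-2,0]],
], newtons=120)

```text
t: 12.0
ee_pos: [0.4737, 0.2257, 0.0219]
orientation: [-0.088, -0.701, -0.086, 0.703]
wrist_force: [-1.2, 3.5, 4.4]
grip_width: 0.112
```

Run:
```python
from h import *
go(.473,.2252,.004,-75.8)
```

```text
t 12.0 pos [0.4737 0.2257 0.0219] yang -75.86 delta mm [17.9  0.3  0.8] turn -0.001 grip 0.112 F [-1.2  3.5  4.4] tiltx [-0.002 -0.002 -1.   ] j7 -2.06
```

Call:
play_rows([
  [[0,3,0,0,0],[0,6,0,0,0],[0,9,0,0,0],[0,11,0,0,0],[0,13,0,0,0]],
])

```text
t: 12.42
ee_pos: [0.4735, 0.2263, 0.0087]
orientation: [-0.087, -0.701, -0.087, 0.703]
wrist_force: [-0.9, 4.1, -0.1]
grip_width: 0.112
```

Run:
```python
from h import *
go(.473,.2252,.004,-75.8)
s=sense();p=np.array(s["ee_pos"])
for o in rods("side",p[2]+.041)[:2]: print(o)
```

```text
t 12.4 pos [0.4735 0.2263 0.0087] yang -75.83 delta mm [4.7 0.9 0.7] turn -0.001 grip 0.112 F [-0.9  4.1 -0.1] tiltx [-0.002 -0.001 -1.   ] j7 -2.07
(0.68, array([150., 140., 108.]), array([0.4731, 0.2281]), np.float64(-166.0), np.float64(0.153))
```

Call:
play_rows([
  [[0,1,0,0,0],[0,2,0,0,0],[0,3,0,0,0],[0,4,0,0,0],[0,5,0,0,0]],
])

```text
t: 12.93
ee_pos: [0.4729, 0.2256, 0.0038]
orientation: [-0.088, -0.7, -0.086, 0.703]
wrist_force: [-10.8, -2.2, 23.3]
grip_width: 0.113
```

```bash
python3 see.py ins 6 180 215 260 290 225 290 305 380;python3 - <<'E'
from h import *
go(.473,.2252,.004,-75.8)
s=sense();p=np.array(s["ee_pos"])
for o in rods("side",p[2]+.041)[:2]: print(o)
E
```

```text
t 13.0 pos [0.4729 0.2256 0.004 ] yang -75.84 delta mm [-0.   0.4  0. ] turn -0.001 grip 0.108 F [-8.3  1.4 12.9] tiltx [-0.003 -0.003 -1.   ] j7 -2.08
(0.68, array([147., 138., 111.]), array([0.4721, 0.2259]), np.float64(-165.6), np.float64(0.155))
(0.57, array([ 60., 168., 168.]), array([ 0.3567, -0.4142]), np.float64(104.9), np.float64(0.096))
```

View pics/ins.png

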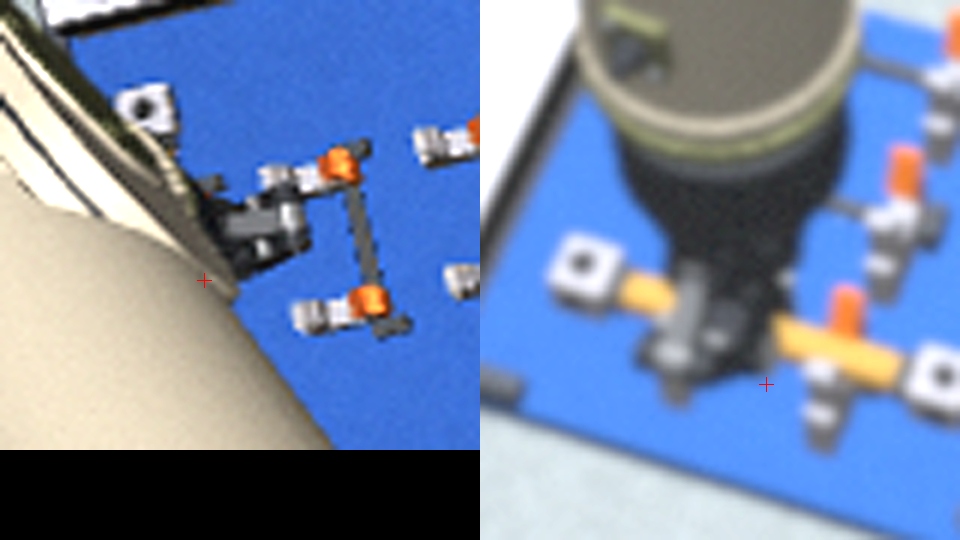

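Call:
play_rows([
  [[0.35,0,0,0,0],[0.35,0,0,0,0],[0.35,0,0,0,0],[0.35,-10,0,0,0],[0.35,-30,0,0,0]],
])

```text
t: 13.55
ee_pos: [0.4718, 0.2245, 0.0329]
orientation: [-0.088, -0.699, -0.086, 0.704]
wrist_force: [0.5, 0.3, -0.2]
grip_width: 0.349
```

Call:
play_rows([
  [[0.35,-25,0,0,0],[0.35,-50,0,0,0],[0.35,-60,30,6,0.1],[0.35,-60,60,12,0.2],[0.6,-60,95,18,0.3]],
])

```text
t: 13.97
ee_pos: [0.4784, 0.1282, 0.095]
orientation: [0.018, -0.705, 0.021, 0.708]
wrist_force: [1.4, 0.3, 0.0]
grip_width: 0.481
```

Call:
play_rows([
  [[0.6,0,38,0,0],[0.6,0,75,0,0],[0.6,0,110,0,0],[0.6,0,145,0,0],[0.6,0,180,0,0]],
])

```text
t: 14.38
ee_pos: [0.4681, -0.0534, 0.0967]
orientation: [0.018, -0.706, 0.021, 0.708]
wrist_force: [-0.2, 0.5, -0.4]
grip_width: 0.601
```

```bash
python3 - <<'E'
from h import *
go(.52,-.25,.06,-90.5)
for n in("top","side"):
  for z in (.045,.012):
    for o in rods(n,z):
      if o[1][0]>100: print(n,z,o)
E
cat o.py | sed 's/^save.*//; s/^a=cv2.*//' > o2.py; python3 o2.py; python3 see.py rel 5.5 170 205 290 285
```

```text
t 14.4 pos [ 0.4681 -0.0534  0.0967] yang -93.21 delta mm [ 37.4 193.2 -62.9] turn -0.047 grip 0.601 F [-0.2  0.5 -0.4] tiltx [-0.003 -0.004 -1.   ] j7 -1.66
top 0.045 (0.86, array([163., 133.,  68.]), array([ 0.5171, -0.244 ]), np.float64(179.5), np.float64(0.145))
top 0.045 (0.73, array([161., 131.,  67.]), array([0.473 , 0.2248]), np.float64(-165.1), np.float64(0.15))
top 0.012 (0.88, array([154., 131.,  68.]), array([ 0.5202, -0.249 ]), np.float64(179.5), np.float64(0.149))
top 0.012 (0.67, array([160., 130.,  68.]), array([0.4749, 0.2325]), np.float64(-166.6), np.float64(0.156))
top 0.012 (0.3, array([206., 177.,  70.]), array([ 0.7037, -0.0839]), np.float64(-179.8), np.float64(0.098))
side 0.045 (0.57, array([150., 137., 104.]), array([0.472 , 0.2263]), np.float64(-165.7), np.float64(0.153))
side 0.045 (0.45, array([136., 124.,  95.]), array([ 0.4664, -0.2188]), np.float64(178.1), np.float64(0.076))
side 0.012 (0.91, array([151. , 138. , 102.5]), array([0.4836, 0.2124]), np.float64(-165.8), np.float64(0.16))
side 0.012 (0.6, array([140., 128.,  96.]), array([ 0.4792, -0.2506]), np.float64(170.3), np.float64(0.082))
top [([260.8, 236.0], 23), ([235.7, 242.0], 24), ([211.1, 247.9], 26), ([206.0, 254.0], 1), ([266.0, 258.7], 21), ([240.7, 264.6], 23), ([216.0, 270.8], 25)]
side [([281.5, 289.0], 24), ([305.1, 295.7], 19), ([271.5, 311.7], 21), ([295.6, 318.7], 22), ([261.1, 335.2], 27), ([285.7, 342.8], 26)]
[260.8 236. ] [281.5 289. ] [0.5301 0.1072 0.0516] 0.0007
[235.7 242. ] [271.5 311.7] [0.5153 0.1656 0.051 ] 0.0008
[211.1 247.9] [261.1 335.2] [0.5008 0.2228 0.0506] 0.0009
[266.  258.7] [305.1 295.7] [0.4771 0.0938 0.0523] 0.0004
[240.7 264.6] [295.6 318.7] [0.4624 0.1524 0.0524] 0.001
[216.  270.8] [285.7 342.8] [0.4479 0.2097 0.0516] 0.0004
```

View pics/rel.png

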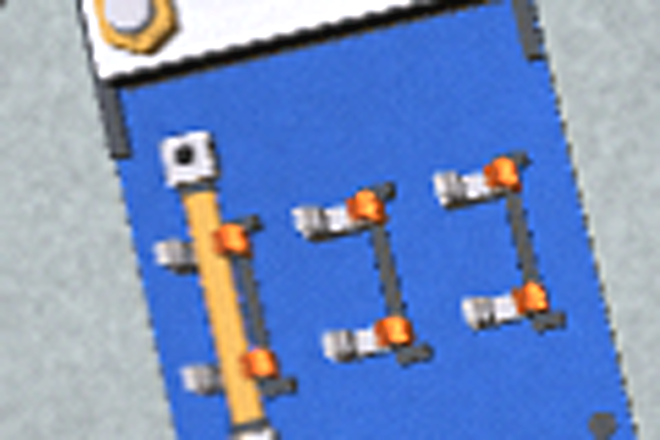

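Call:
play_rows([
  [[0.6,5,39,-12,-0.047],[0.6,10,78,-25,-0.047],[0.6,15,117,-38,-0.047],[0.6,20,155,-51,-0.047],[0.6,30,192,-62,-0.047]],
])

```text
t: 15.35
ee_pos: [0.5209, -0.2479, 0.0668]
orientation: [0.001, -0.706, 0.004, 0.708]
wrist_force: [1.0, 0.1, 0.1]
grip_width: 0.603
```

Run:
```python
from h import *
for n in("top","side"):
    for o in rods(n):
      if o[1][0]>100: print(n,o)
go(.5202,-.2498,-.031,-90.5)
```

```text
top (0.67, array([161.5, 132. ,  69. ]), array([0.4749, 0.2324]), np.float64(-165.3), np.float64(0.156))
top (0.54, array([161., 134.,  70.]), array([ 0.519 , -0.2514]), np.float64(179.5), np.float64(0.146))
side (0.8, array([153., 140., 100.]), array([0.4838, 0.2128]), np.float64(-166.0), np.float64(0.158))
side (0.64, array([138. , 129.5, 102. ]), array([ 0.5166, -0.2462]), np.float64(179.4), np.float64(0.153))
side (0.46, array([169., 125.,  91.]), array([0.492 , 0.3979]), np.float64(43.2), np.float64(0.095))
t 15.6 pos [ 0.5195 -0.2462  0.0654] yang -90.50 delta mm [96.4  3.4 -1.3] turn -0.000 grip 0.603 F [-0.9  0.6  0.1] tiltx [-0.006 -0.002 -1.   ] j7 -1.31
```

Call:
play_rows([
  [[0.6,30,3,-1,0],[0.6,60,3,-1,0],[0.6,80,3,-1,0],[0.6,90,3,-1,0],[0.6,96,3,-1,0]],
])

```text
t: 15.97
ee_pos: [0.5197, -0.2476, -0.0315]
orientation: [0.002, -0.705, 0.003, 0.709]
wrist_force: [1.2, 0.4, -0.9]
grip_width: 0.597
```

Call:
play_rows([
  [[0,0,0,0,0],[0,0,0,0,0],[0,0,0,0,0],[0,0,0,0,0],[0,0,0,0,0]],
], newtons=100)

```text
t: 16.38
ee_pos: [0.5208, -0.2477, -0.0297]
orientation: [0.002, -0.705, 0.003, 0.709]
wrist_force: [-1.2, 1.3, 6.7]
grip_width: 0.115
```

Call:
play_rows([
  [[0,0,0,0,0],[0,-20,0,0,0],[0,-55,0,0,0],[0,-90,0,0,0],[0,-115,0,0,0]],
])

```text
t: 16.8
ee_pos: [0.5223, -0.2477, 0.0889]
orientation: [0.001, -0.707, 0.003, 0.708]
wrist_force: [1.1, -0.5, -1.2]
grip_width: 0.121
```

Run:
```python
from h import *
go(.5015,.1092,.083,-75.8)
s=sense();p=np.array(s["ee_pos"])
for n in("top","side"):
    for o in rods(n,p[2]+.041):
      if o[1][0]>100: print(n,o)
```

```text
t 16.8 pos [ 0.5223 -0.2477  0.0889] yang -90.37 delta mm [   4.8 -356.8   23.1] turn -0.254 grip 0.121 F [ 1.1 -0.5 -1.2] tiltx [-0.002 -0.003 -1.   ] j7 -1.30
top (0.73, array([155.5, 126. ,  68. ]), array([0.4663, 0.2069]), np.float64(-166.0), np.float64(0.141))
top (0.62, array([141., 115.,  77.]), array([ 0.5225, -0.2472]), np.float64(179.3), np.float64(0.148))
side (0.88, array([155. , 141.5,  96.5]), array([0.4421, 0.2617]), np.float64(-166.4), np.float64(0.142))
side (0.6, array([121. , 116. ,  95.5]), array([ 0.5214, -0.247 ]), np.float64(179.0), np.float64(0.156))
```

Call:
play_rows([
  [[0,0,-25,2,-0.05],[0,0,-60,4,-0.1],[0,0,-100,7,-0.15],[0,0,-140,9,-0.2],[0,0,-175,12,-0.25]],
])

```text
t: 17.42
ee_pos: [0.5093, -0.0699, 0.084]
orientation: [-0.087, -0.7, -0.086, 0.704]
wrist_force: [1.4, 0.1, -1.6]
grip_width: 0.115
```

Run:
```python
from h import *
go(.5015,.1092,.083,-75.8)
```

```text
t 17.4 pos [ 0.5093 -0.0699  0.084 ] yang -75.87 delta mm [   0.7 -175.6  -36.1] turn -0.001 grip 0.115 F [ 1.4  0.1 -1.6] tiltx [-0.005 -0.002 -1.   ] j7 -1.37
```

Call:
play_rows([
  [[0,0,-35,-7,0],[0,0,-75,-15,0],[0,0,-115,-24,0],[0,0,-150,-31,0],[0,0,-176,-36,0]],
])

```text
t: 17.83
ee_pos: [0.4995, 0.113, 0.0824]
orientation: [-0.088, -0.699, -0.088, 0.704]
wrist_force: [0.2, -1.0, -1.9]
grip_width: 0.123
```

Run:
```python
from h import *
s=sense();p=np.array(s["ee_pos"])
for n in("top","side"):
    for o in rods(n,p[2]+.041):
      if o[1][0]>100: print(n,o)
go(.5015,.1092,.034,-75.8)
```

```text
side (0.7, array([146., 133., 106.]), array([0.444 , 0.2577]), np.float64(-165.2), np.float64(0.145))
t 18.0 pos [0.5002 0.1097 0.0824] yang -75.78 delta mm [48.3  0.8 -1.5] turn 0.000 grip 0.118 F [-0.6 -0.7 -2.4] tiltx [-0.008 -0.002 -1.   ] j7 -1.75
```

Call:
play_rows([
  [[0,5,0,-1,0],[0,16,1,-1,0],[0,30,1,-2,0],[0,42,1,-2,0],[0,47,1,-2,0]],
], newtons=120)

```text
t: 18.45
ee_pos: [0.5006, 0.1077, 0.0326]
orientation: [-0.088, -0.698, -0.086, 0.706]
wrist_force: [-1.1, -0.7, -2.3]
grip_width: 0.108
```

Run:
```python
from h import *
s=sense();p=np.array(s["ee_pos"])
for n in("top","side"):
    for o in rods(n,p[2]+.041):
      if o[1][0]>100: print(n,o)
go(.5015,.1092,.004,-75.8)
```

```text
top (0.63, array([115.,  94., 145.]), array([0.5251, 0.1706]), np.float64(14.7), np.float64(0.272))
top (0.58, array([162., 130.,  67.]), array([0.4416, 0.2106]), np.float64(-170.0), np.float64(0.087))
side (0.88, array([154., 141.,  97.]), array([0.4616, 0.2375]), np.float64(-166.1), np.float64(0.149))
side (0.58, array([140., 130., 110.]), array([0.4986, 0.1096]), np.float64(-165.7), np.float64(0.155))
t 18.6 pos [0.5021 0.109  0.0354] yang -75.79 delta mm [31.4 -0.4  0.3] turn 0.000 grip 0.112 F [ 0.5  0.6 -2.6] tiltx [-0.008 -0.002 -1.   ] j7 -1.78
```

Call:
play_rows([
  [[0,3,0,0,0],[0,6,0,0,0],[0,9,0,0,0],[0,12,0,0,0],[0,15,0,0,0]],
])

```text
t: 19.07
ee_pos: [0.5025, 0.11, 0.0208]
orientation: [-0.088, -0.699, -0.088, 0.704]
wrist_force: [-0.7, 4.2, 5.3]
grip_width: 0.109
```

Call:
play_rows([
  [[0,2,0,0,0],[0,5,0,0,0],[0,8,0,0,0],[0,11,0,0,0],[0,12,0,0,0]],
])

```text
t: 19.48
ee_pos: [0.5017, 0.1102, 0.0079]
orientation: [-0.088, -0.699, -0.088, 0.704]
wrist_force: [-1.5, 4.3, -2.6]
grip_width: 0.112
```

Run:
```python
from h import *
go(.5015,.1092,.004,-75.8)
s=sense();p=np.array(s["ee_pos"])
for o in rods("side",p[2]+.041):
      if o[1][0]>100: print(o)
```

```text
t 19.5 pos [0.5017 0.1102 0.0079] yang -75.73 delta mm [3.9 0.9 0.4] turn 0.001 grip 0.112 F [-1.5  4.3 -2.6] tiltx [-0.008 -0.001 -1.   ] j7 -1.80
(0.81, array([143., 135., 113.]), array([0.499 , 0.1119]), np.float64(-166.8), np.float64(0.153))
```

Call:
play_rows([
  [[0,1,0,0,0],[0,2,0,0,0],[0,3,0,0,0],[0,4,0,0,0],[0,4,0,0,0]],
])

```text
t: 20.0
ee_pos: [0.5015, 0.1098, 0.0051]
orientation: [-0.088, -0.699, -0.087, 0.705]
wrist_force: [-9.8, 0.7, 15.2]
grip_width: 0.108
```

Call:
play_rows([
  [[0.35,0,0,0,0],[0.35,0,0,0,0],[0.35,0,0,0,0],[0.35,-10,0,0,0],[0.35,-30,0,0,0]],
])

```text
t: 20.42
ee_pos: [0.5003, 0.109, 0.0341]
orientation: [-0.088, -0.697, -0.087, 0.706]
wrist_force: [0.2, 0.5, -0.2]
grip_width: 0.35
```

Call:
play_rows([
  [[0.35,-35,0,0,0],[0.35,-70,0,0,0],[0.35,-80,30,6,0],[0.35,-80,65,12,0],[0.35,-80,100,18,0]],
])

```text
t: 20.83
ee_pos: [0.5094, 0.007, 0.1165]
orientation: [-0.089, -0.698, -0.087, 0.705]
wrist_force: [1.3, -0.5, -0.5]
grip_width: 0.347
```

```bash
python3 o2.py; python3 see.py rel2 5 170 170 290 290 190 260 310 380
python3 - <<'E'
from h import *
go(.5015,.1092,.1,-75.8)
for n in("top","side"):
    for o in rods(n,.045):
      if o[1][0]>100: print(n,o)
    for q in("nut_left","bar_knob"):
        for r in trace(q,n)[:3]: print(n,q,round(r["conf"],2),np.round(r["uv"],1),r["pixels"].sum())
E
```

```text
top [([258.5, 236.5], 6), ([235.6, 242.0], 23), ([211.1, 248.0], 27), ([206.0, 254.0], 1), ([263.0, 258.0], 1), ([240.7, 264.6], 23), ([216.0, 270.8], 25)]
side [([281.7, 288.8], 26), ([305.0, 295.6], 23), ([271.5, 311.7], 21), ([295.6, 318.7], 22), ([261.2, 335.3], 25), ([285.7, 342.8], 26)]
[258.5 236.5] [281.7 288.8] [0.5271 0.1112 0.0601] 0.0022
[235.6 242. ] [271.5 311.7] [0.5152 0.1658 0.0514] 0.0008
[211.1 248. ] [261.2 335.3] [0.5006 0.2229 0.0505] 0.001
[240.7 264.6] [295.6 318.7] [0.4624 0.1524 0.0524] 0.001
[216.  270.8] [285.7 342.8] [0.4479 0.2097 0.0516] 0.0004
t 21.0 pos [0.5086 0.0069 0.1149] yang -75.92 delta mm [  14.6 -101.   -18.2] turn -0.002 grip 0.347 F [-0.6  1.4 -0.2] tiltx [-0.012 -0.003 -1.   ] j7 -1.51
top (0.79, array([163., 131.,  66.]), array([0.4997, 0.11  ]), np.float64(14.9), np.float64(0.15))
top (0.59, array([154., 126.,  67.]), array([0.4723, 0.226 ]), np.float64(-165.6), np.float64(0.152))
top bar_knob 0.85 [221.8 197.9] 2004
side (0.81, array([156., 142.,  94.]), array([0.4718, 0.2258]), np.float64(-166.1), np.float64(0.151))
side (0.76, array([149., 134., 102.]), array([0.4989, 0.1105]), np.float64(-165.6), np.float64(0.154))
side nut_left 0.69 [273.7 343.1] 609
side nut_left 0.51 [209.9 324.6] 129
side nut_left 0.21 [223.1 304.4] 2679
side bar_knob 0.86 [220.4 305. ] 2593
```

View pics/rel2.png

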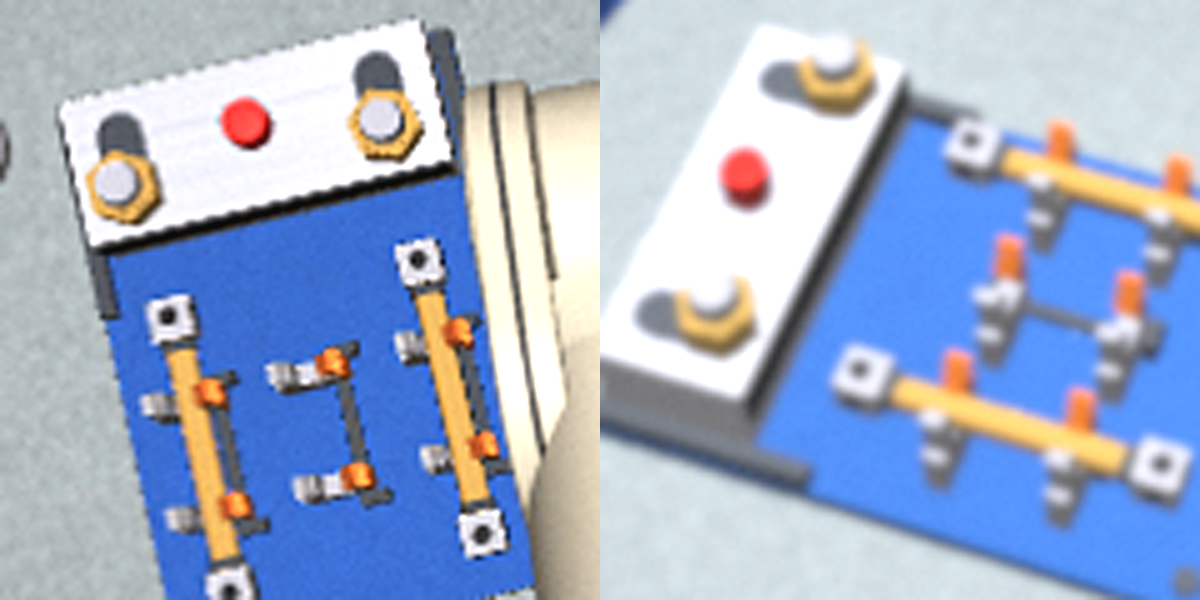

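```bash
cat > nut.py <<'E'
from h import *
from scipy.optimize import minimize
th=np.radians(14.2);ex=np.array([np.cos(th),np.sin(th),0]);ey=np.array([-np.sin(th),np.cos(th),0])
def brass(im):
    h=cv2.cvtColor(im["color"],cv2.COLOR_RGB2HSV).astype(int)
    return ((h[:,:,0]>10)&(h[:,:,0]<28)&(h[:,:,1]>110)&(h[:,:,2]>60)).astype(np.uint8)
def tri(A,a,B,b):
    d1,d2=ray(A,a),ray(B,b);e1,e2=np.array(A["eye"]),np.array(B["eye"])
    s=np.linalg.lstsq(np.c_[d1,-d2],e2-e1,rcond=None)[0];p,q=e1+s[0]*d1,e2+s[1]*d2
    return (p+q)/2,np.linalg.norm(p-q)
def fitnut(ims,c,zr=(.067,.0735)):
    """c: axis xy; search flat angle (deg mod 60) and mid height, IoU of hex prism minus stud hidden part (filled)"""
    best=[]
    S=6
    for n,im in ims.items():
        u,v=proj(im,[*c,.07])[0];b=(int(u)-16,int(v)-16);m=brass(im)[b[1]:b[1]+32,b[0]:b[0]+32]
        k,l,st,ce=cv2.connectedComponentsWithStats(m);M=(l==1+np.argmax(st[1:,4])).astype(np.uint8)
        M=cv2.resize(M*255,None,fx=S,fy=S,interpolation=cv2.INTER_LINEAR)>127
        hull=cv2.findContours(M.astype(np.uint8),0,1)[0];hull=cv2.convexHull(np.vstack(hull));F=np.zeros(M.shape,np.uint8);cv2.fillPoly(F,[hull],1)
        for z in np.linspace(*zr,5):
            for a in range(0,60,3):
                t=np.radians(a+30+60*np.arange(6));R_=.015/np.cos(np.pi/6)
                P=np.r_[[[c[0]+R_*np.cos(x),c[1]+R_*np.sin(x),z+h] for h in(-.009,.009) for x in t]]
                q=(proj(im,P)-b+.5)*S-.5;G=np.zeros(M.shape,np.uint8);cv2.fillPoly(G,[cv2.convexHull(q.astype(np.float32)).astype(int)],1)
                best.append((n,a,round(z,4),(F&G).sum()/(F|G).sum()))
    return best
def report(ims,c,**k):
    r=fitnut(ims,c,**k);D={}
    for n,a,z,s in r: D.setdefault((a,z),[]).append(s)
    o=sorted([(round(np.mean(v),3),k[0],k[1]) for k,v in D.items()],reverse=True)[:5];return o
E
cat > n1.py <<'E'
from nut import *
ims={n:get_image(n) for n in("top","side")}
pts={"studL":((193.4,206.6),(213,319)),"studR":((246.2,193.8),(237.6,271)),"knob":((219.2,194.6),(219,295))}
for k,(a,b) in pts.items(): print(k,tri(ims["top"],a,ims["side"],b))
def red(im,b):
    c=im["color"].astype(int);m=(c[:,:,0]>120)&(c[:,:,1]<70)&(c[:,:,2]<70);ys,xs=np.where(m[b[1]:b[3],b[0]:b[2]]);return xs.mean()+b[0],ys.mean()+b[1]
K=tri(ims["top"],red(ims["top"],(200,175,240,215)),ims["side"],red(ims["side"],(200,275,240,315)));print("knob",K)
for s in("studL","studR"):
    c=tri(ims["top"],pts[s][0],ims["side"],pts[s][1])[0][:2];print(s,report(ims,c))
go(K[0][0],K[0][1],.12,-75.8)
E
python3 n1.py
```

```text
studL (array([0.59250214, 0.25978434, 0.083731  ]), np.float64(0.001222120786820904))
studR (array([0.62270137, 0.13880106, 0.08587601]), np.float64(0.0016519478719297525))
knob (array([0.62316755, 0.20336279, 0.07398788]), np.float64(0.00030305352514623185))
knob (array([0.62390165, 0.2041409 , 0.07761585]), np.float64(0.000973778504115824))
studL [(np.float64(0.706), 45, np.float64(0.0735)), (np.float64(0.703), 48, np.float64(0.0735)), (np.float64(0.703), 42, np.float64(0.0735)), (np.float64(0.701), 51, np.float64(0.0735)), (np.float64(0.698), 48, np.float64(0.0719))]
studR [(np.float64(0.682), 3, np.float64(0.0735)), (np.float64(0.681), 6, np.float64(0.0735)), (np.float64(0.679), 12, np.float64(0.0735)), (np.float64(0.679), 0, np.float64(0.0735)), (np.float64(0.675), 9, np.float64(0.0735))]
t 21.5 pos [0.5085 0.0083 0.1143] yang -75.74 delta mm [  -7.7 -161.4 -160. ] turn 0.001 grip 0.354 F [0.4 0.  0.7] tiltx [-0.012 -0.003 -1.   ] j7 -1.51
```

Call:
play_rows([
  [[0.5,-3,-25,-25,0],[0.5,-5,-53,-53,0],[0.5,-5,-81,-80,0],[0.5,-5,-108,-107,0],[0.5,-5,-130,-130,0]],
])

```text
t: 21.95
ee_pos: [0.6031, 0.1692, 0.1175]
orientation: [-0.088, -0.697, -0.088, 0.706]
wrist_force: [0.9, 0.1, 0.3]
grip_width: 0.499
```

Call:
play_rows([
  [[0.5,0,-15,-14,0],[0.5,0,-28,-28,0],[0.5,0,-31,-30,0],[0.5,0,-31,-30,0],[0.5,0,-31,-30,0]],
])

```text
t: 22.37
ee_pos: [0.6243, 0.206, 0.1169]
orientation: [-0.088, -0.697, -0.088, 0.706]
wrist_force: [-0.1, -0.1, 0.6]
grip_width: 0.5
```

Run:
```python
from h import *
go(.624,.2037,.031,-75.9)
```

```text
t 22.4 pos [0.6243 0.206  0.1169] yang -75.69 delta mm [85.9  2.2 -0.3] turn 0.004 grip 0.500 F [-0.1 -0.1  0.6] tiltx [-0.013 -0.003 -1.   ] j7 -1.89
```

Call:
play_rows([
  [[0.5,20,2,-1,0],[0.5,45,2,-1,0],[0.5,62,2,-1,0],[0.5,75,2,-1,0],[0.5,82,2,-1,0]],
], newtons=40)

```text
t: 22.78
ee_pos: [0.6239, 0.2023, 0.0333]
orientation: [-0.088, -0.696, -0.087, 0.707]
wrist_force: [-1.0, 0.0, -0.4]
grip_width: 0.503
```

Call:
play_rows([
  [[0,0,0,0,0],[0,0,0,0,0],[0,0,0,0,0],[0,0,0,0,0],[0,0,0,0,0]],
])

```text
t: 23.2
ee_pos: [0.623, 0.2039, 0.0334]
orientation: [-0.088, -0.696, -0.088, 0.707]
wrist_force: [-1.4, 6.0, -9.7]
grip_width: 0.243
```

Run:
```python
from h import *
go(.624,.2037,.031,-75.9)
```

```text
t 23.2 pos [0.623  0.2039 0.0334] yang -75.70 delta mm [ 2.4  0.4 -1. ] turn 0.004 grip 0.243 F [-1.4  6.  -9.7] tiltx [-0.016 -0.002 -1.   ] j7 -1.91
```

Call:
play_rows([
  [[0,0,0,3,0],[0,0,0,9,0],[0,0,0,15,0],[0,0,0,21,0],[0,0,0,26,0]],
], newtons=70)

```text
t: 23.62
ee_pos: [0.5967, 0.1972, 0.0335]
orientation: [-0.088, -0.696, -0.088, 0.707]
wrist_force: [2.0, 3.0, -13.0]
grip_width: 0.225
```

Call:
play_rows([
  [[0,0,0,1,0],[0,0,0,2,0],[0,0,0,3,0],[0,0,0,4,0],[0,0,0,5,0]],
])

```text
t: 24.03
ee_pos: [0.5952, 0.1969, 0.0337]
orientation: [-0.087, -0.698, -0.089, 0.705]
wrist_force: [24.5, 12.1, -30.4]
grip_width: 0.227
```

Run:
```python
from h import *
go(.5941,.1964,.0334,-75.9)
```

```text
t 24.0 pos [0.5952 0.1969 0.0337] yang -75.71 delta mm [0.3 0.2 1.2] turn 0.003 grip 0.227 F [ 24.5  12.1 -30.4] tiltx [-0.009  0.001 -1.   ] j7 -1.92
```

Call:
play_rows([
  [[0.45,0,0,0,0],[0.45,0,0,0,0],[0.45,0,0,0,0],[0.45,-20,0,0,0],[0.45,-55,0,0,0]],
])

```text
t: 24.45
ee_pos: [0.5933, 0.1956, 0.0865]
orientation: [-0.088, -0.696, -0.088, 0.707]
wrist_force: [0.1, -0.0, -0.1]
grip_width: 0.451
```

Call:
play_rows([
  [[0.45,-15,20,15,0],[0.45,-15,55,30,0],[0.45,-15,90,45,0],[0.45,-15,125,60,0],[0.45,-15,160,75,0]],
])

```text
t: 24.87
ee_pos: [0.5599, 0.0202, 0.1033]
orientation: [-0.088, -0.697, -0.088, 0.707]
wrist_force: [1.1, -0.6, 0.8]
grip_width: 0.45
```

```bash
cat > n2.py <<'E'
from nut import *
ims={n:get_image(n) for n in("top","side")}
def red(im,b):
    c=im["color"].astype(int);m=(c[:,:,0]>120)&(c[:,:,1]<70)&(c[:,:,2]<70);ys,xs=np.where(m[b[1]:b[3],b[0]:b[2]]);return xs.mean()+b[0],ys.mean()+b[1]
print("knob",tri(ims["top"],red(ims["top"],(200,180,245,230)),ims["side"],red(ims["side"],(205,275,255,325))))
for z in(.045,):
  for n in ims:
    for o in rods(n,z):
      if o[1][0]>100: print(n,o)
for n,c in(("L",(.5925,.2598)),("R",(.6227,.1388))): print(n,report(ims,c,zr=(.067,.076)))
go(.6227,.1388,.11,-75.9)
E
python3 n2.py; python3 see.py bar 5.5 180 180 260 280 195 260 275 360
```

```text
knob (array([0.59620998, 0.19729685, 0.07753539]), np.float64(0.0014077202502457275))
top (0.86, array([164., 132.,  67.]), array([0.5004, 0.1096]), np.float64(14.4), np.float64(0.15))
top (0.83, array([158., 128.,  66.]), array([0.4724, 0.2251]), np.float64(-166.1), np.float64(0.149))
side (0.77, array([153.5, 140. ,  96. ]), array([0.4717, 0.2261]), np.float64(-166.4), np.float64(0.153))
side (0.59, array([152.5, 140. ,  94. ]), array([0.4994, 0.1099]), np.float64(-165.9), np.float64(0.151))
L [(np.float64(0.688), 51, np.float64(0.0738)), (np.float64(0.687), 48, np.float64(0.0738)), (np.float64(0.687), 45, np.float64(0.0738)), (np.float64(0.687), 42, np.float64(0.0738)), (np.float64(0.686), 54, np.float64(0.0738))]
R [(np.float64(0.669), 0, np.float64(0.076)), (np.float64(0.667), 57, np.float64(0.076)), (np.float64(0.665), 54, np.float64(0.076)), (np.float64(0.663), 3, np.float64(0.076)), (np.float64(0.659), 6, np.float64(0.076))]
t 25.2 pos [0.5606 0.0233 0.1029] yang -75.64 delta mm [ -8.1 -96.5 -88.7] turn 0.005 grip 0.448 F [ 1.   0.1 -0.6] tiltx [-0.014 -0.001 -1.   ] j7 -1.58
```

View pics/bar.png

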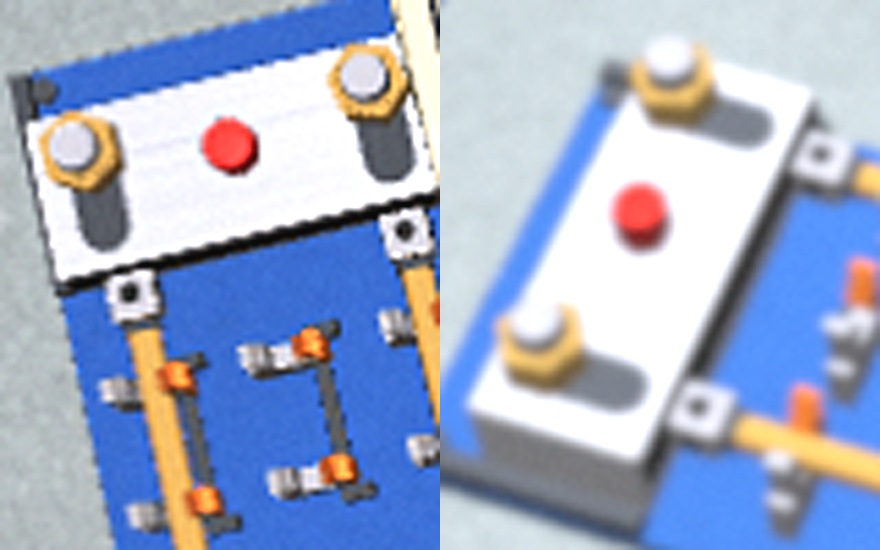

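Call:
play_rows([
  [[0.55,-8,-18,-17,-0.11],[0.55,-10,-37,-34,-0.23],[0.55,-10,-56,-51,-0.35],[0.55,-10,-76,-70,-0.47],[0.55,-10,-97,-89,-0.59]],
])

```text
t: 25.68
ee_pos: [0.6231, 0.1419, 0.1116]
orientation: [-0.289, -0.64, -0.293, 0.649]
wrist_force: [0.2, -0.5, -0.8]
grip_width: 0.551
```

Call:
play_rows([
  [[0.55,0,0,0,-0.12],[0.55,0,0,0,-0.24],[0.55,0,0,0,-0.36],[0.55,0,0,0,-0.48],[0.55,0,0,0,-0.6]],
])

```text
t: 26.1
ee_pos: [0.6228, 0.1434, 0.1115]
orientation: [-0.467, -0.524, -0.474, 0.532]
wrist_force: [-0.1, -0.0, -0.2]
grip_width: 0.551
```

Call:
play_rows([
  [[0.55,0,0,0,-0.12],[0.55,0,0,0,-0.24],[0.55,0,0,0,-0.36],[0.55,0,0,0,-0.48],[0.55,0,0,0,-0.6]],
])

```text
t: 26.52
ee_pos: [0.6226, 0.1448, 0.1116]
orientation: [0.602, 0.36, 0.612, -0.365]
wrist_force: [-0.3, 0.2, 0.5]
grip_width: 0.552
```

Call:
play_rows([
  [[0.55,0,0,0,-0.12],[0.55,0,0,0,-0.24],[0.55,0,0,0,-0.36],[0.55,0,0,0,-0.48],[0.55,0,0,0,-0.6]],
])

```text
t: 26.93
ee_pos: [0.6224, 0.1461, 0.1116]
orientation: [0.682, 0.164, 0.693, -0.166]
wrist_force: [0.2, 0.2, -0.6]
grip_width: 0.554
```

Call:
play_rows([
  [[0.55,0,0,0,-0.12],[0.55,0,0,0,-0.24],[0.55,0,0,0,-0.36],[0.55,0,0,0,-0.48],[0.55,0,0,0,-0.6]],
])

```text
t: 27.35
ee_pos: [0.6223, 0.1473, 0.1117]
orientation: [0.7, -0.048, 0.711, 0.049]
wrist_force: [0.5, 0.5, 0.0]
grip_width: 0.55
```

Run:
```python
from h import *
go(.6227,.1388,.11,121)
print(sense()["joint_positions"].round(2))
```

```text
t 27.4 pos [0.6223 0.1473 0.1117] yang 97.87 delta mm [ 1.7 -8.5 -0.7] turn -0.404 grip 0.550 F [0.5 0.5 0. ] tiltx [-0.015  0.001 -1.   ] j7 1.02
[ 0.44  0.68 -1.09  1.47  0.6   1.36  1.02]
```

Call:
play_rows([
  [[0.55,0,-3,0,-0.1],[0.55,0,-5,-1,-0.2],[0.55,0,-8,-1,-0.3],[0.55,0,-8,-1,-0.4],[0.55,0,-8,-1,-0.4]],
])

```text
t: 27.77
ee_pos: [0.6223, 0.1401, 0.1115]
orientation: [0.676, -0.187, 0.686, 0.192]
wrist_force: [-0.5, 0.6, 0.2]
grip_width: 0.549
```

Run:
```python
from h import *
go(.6227,.1388,.034,121)
print(sense()["joint_positions"].round(2))
```

```text
t 27.8 pos [0.6223 0.1401 0.1115] yang 121.10 delta mm [77.5 -2.1  0.7] turn 0.002 grip 0.549 F [-0.5  0.6  0.2] tiltx [-0.016  0.002 -1.   ] j7 1.41
[ 0.48  0.72 -1.16  1.47  0.65  1.39  1.41]
```

Call:
play_rows([
  [[0.55,20,-2,0,0],[0.55,45,-2,0,0],[0.55,60,-2,0,0],[0.55,70,-2,0,0],[0.55,77,-2,1,0]],
], newtons=60)

```text
t: 28.18
ee_pos: [0.6224, 0.1393, 0.0334]
orientation: [0.676, -0.187, 0.687, 0.191]
wrist_force: [0.3, 0.7, -0.2]
grip_width: 0.55
```

Call:
play_rows([
  [[0,0,0,0,0],[0,0,0,0,0],[0,0,0,0,0],[0,0,0,0,0],[0,0,0,0,0]],
])

```text
t: 28.6
ee_pos: [0.622, 0.1401, 0.0336]
orientation: [0.675, -0.187, 0.687, 0.192]
wrist_force: [-2.8, 3.3, -5.4]
grip_width: 0.334
```

Run:
```python
from h import *
go(.6227,.1388,.034,121)
s=sense();print(s["joint_positions"].round(2),s["wrist_torque"].round(2))
```

```text
t 28.6 pos [0.622  0.1401 0.0336] yang 121.08 delta mm [-0.4 -1.5 -0.1] turn 0.001 grip 0.334 F [-2.8  3.3 -5.4] tiltx [-0.017  0.002 -1.   ] j7 1.37
[ 0.46  0.8  -1.1   1.54  0.72  1.28  1.37] [ 0.79  0.47 -0.13]
```

Call:
play_rows([
  [[0,0.2,0,0,0.1],[0,0.4,0,0,0.2],[0,0.6,0,0,0.3],[0,0.8,0,0,0.4],[0,0.8,0,0,0.5]],
])

```text
t: 29.02
ee_pos: [0.6221, 0.1399, 0.0329]
orientation: [0.701, -0.012, 0.713, 0.014]
wrist_force: [-0.4, 2.4, -8.1]
grip_width: 0.336
```

Run:
```python
from h import *
go(.6225,.1396,.033,121)
s=sense();print(s["joint_positions"].round(2),s["wrist_torque"].round(2))
```

```text
t 29.0 pos [0.6221 0.1399 0.0329] yang 92.15 delta mm [-0.1 -0.3  0.4] turn -0.504 grip 0.336 F [-0.4  2.4 -8.1] tiltx [-0.017  0.002 -1.   ] j7 0.90
[ 0.42  0.75 -1.02  1.54  0.65  1.24  0.9 ] [ 0.32 -0.04  0.07]
```

Call:
play_rows([
  [[0,0.4,0,0,0.12],[0,0.6,0,0,0.24],[0,0.8,0,0,0.36],[0,1,0,0,0.48],[0,1.1,0,0,0.6]],
])

```text
t: 29.43
ee_pos: [0.622, 0.1395, 0.0319]
orientation: [0.673, 0.197, 0.685, -0.199]
wrist_force: [-1.5, -0.3, -7.8]
grip_width: 0.34
```

Call:
play_rows([
  [[0,0.4,0,0,0.12],[0,0.6,0,0,0.24],[0,0.8,0,0,0.36],[0,1,0,0,0.48],[0,1.1,0,0,0.6]],
])

```text
t: 29.85
ee_pos: [0.6218, 0.1392, 0.0309]
orientation: [0.583, 0.389, 0.594, -0.395]
wrist_force: [-2.9, -0.3, -6.5]
grip_width: 0.334
```

Call:
play_rows([
  [[0,0.4,0,0,0.12],[0,0.6,0,0,0.24],[0,0.8,0,0,0.36],[0,1,0,0,0.48],[0,1.1,0,0,0.6]],
])

```text
t: 30.27
ee_pos: [0.6214, 0.1391, 0.0299]
orientation: [-0.441, -0.545, -0.449, 0.554]
wrist_force: [-2.9, -0.1, -5.9]
grip_width: 0.335
```

Run:
```python
from h import *
go(.6225,.1396,.033,121)
s=sense();print(s["joint_positions"].round(2),s["wrist_torque"].round(2))
```

```text
t 30.3 pos [0.6214 0.1391 0.0299] yang -11.99 delta mm [-3.1  0.9 -0.7] turn -2.321 grip 0.335 F [-2.9 -0.1 -5.9] tiltx [-0.018  0.001 -1.   ] j7 -0.76
[ 0.21  0.61 -0.68  1.56  0.4   1.14 -0.76] [0.1  0.25 0.05]
```

Call:
play_rows([
  [[0,0.4,0,0,0.12],[0,0.6,0,0,0.24],[0,0.8,0,0,0.36],[0,1,0,0,0.48],[0,1.1,0,0,0.6]],
])

```text
t: 30.68
ee_pos: [0.621, 0.1392, 0.0289]
orientation: [-0.258, -0.651, -0.264, 0.663]
wrist_force: [-3.1, 1.7, -6.1]
grip_width: 0.335
```

Call:
play_rows([
  [[0,0.4,0,0,0.12],[0,0.6,0,0,0.24],[0,0.8,0,0,0.36],[0,0.8,0,0,0.48],[0,0.8,0,0,0.6]],
])

```text
t: 31.1
ee_pos: [0.6207, 0.1395, 0.0281]
orientation: [-0.053, -0.698, -0.054, 0.712]
wrist_force: [0.2, 2.3, -9.5]
grip_width: 0.331
```

Run:
```python
from h import *
go(.6225,.1396,.033,121)
s=sense();print(s["joint_positions"].round(2),s["wrist_torque"].round(2))
```

```text
t 31.1 pos [0.6207 0.1395 0.0281] yang -81.32 delta mm [-5.   0.2 -1.7] turn 2.752 grip 0.331 F [ 0.2  2.3 -9.5] tiltx [-0.019  0.001 -1.   ] j7 -1.88
[ 0.05  0.55 -0.45  1.57  0.25  1.1  -1.88] [ 0.26 -0.25  0.08]
```

Call:
play_rows([
  [[0,0.3,0,0,0.07],[0,0.4,0,0,0.14],[0,0.5,0,0,0.21],[0,0.5,0,0,0.28],[0,0.5,0,0,0.35]],
])

```text
t: 31.52
ee_pos: [0.6211, 0.1398, 0.0278]
orientation: [0.07, -0.697, 0.071, 0.71]
wrist_force: [0.7, 0.2, -8.3]
grip_width: 0.334
```

Run:
```python
from h import *
go(.6225,.1396,.033,121)
s=sense();print(s["joint_positions"].round(2),s["wrist_torque"].round(2))
```

```text
t 31.5 pos [0.6211 0.1398 0.0278] yang -101.42 delta mm [-5.3 -0.1 -1.3] turn 2.401 grip 0.334 F [ 0.7  0.2 -8.3] tiltx [-0.017  0.    -1.   ] j7 -2.20
[-0.    0.54 -0.38  1.57  0.21  1.09 -2.2 ] [ 0.19 -0.46  1.78]
```

Call:
play_rows([
  [[0,0.1,0,0,0.03],[0,0.1,0,0,0.06],[0,0.1,0,0,0.1],[0,0.1,0,0,0.13],[0,0.1,0,0,0.16]],
])

```text
t: 31.93
ee_pos: [0.6216, 0.1397, 0.0281]
orientation: [0.125, -0.69, 0.127, 0.701]
wrist_force: [1.0, -0.7, -5.3]
grip_width: 0.334
```

Run:
```python
from h import *
go(.6225,.1396,.033,121)
s=sense();print(s["joint_positions"].round(2),s["wrist_torque"].round(2))
```

```text
t 31.9 pos [0.6216 0.1397 0.0281] yang -110.50 delta mm [-4.9 -0.2 -0.8] turn 2.243 grip 0.334 F [ 1.  -0.7 -5.3] tiltx [-0.016 -0.    -1.   ] j7 -2.35
[-0.03  0.54 -0.35  1.57  0.19  1.08 -2.35] [-0.28 -0.38  2.01]
```

Call:
play_rows([
  [[0.55,0,0,0,0],[0.55,0,0,0,0],[0.55,0,0,0,0],[0.55,-30,0,0,0],[0.55,-65,0,0,0]],
])

```text
t: 32.35
ee_pos: [0.6209, 0.1393, 0.0917]
orientation: [0.124, -0.689, 0.127, 0.703]
wrist_force: [0.6, -0.8, -0.4]
grip_width: 0.548
```

Call:
play_rows([
  [[0.55,-20,-20,14,-0.12],[0.55,-20,-40,28,-0.24],[0.55,-20,-60,42,-0.36],[0.55,-20,-80,56,-0.48],[0.55,-20,-101,69,-0.6]],
])

```text
t: 32.77
ee_pos: [0.5918, 0.2591, 0.1131]
orientation: [-0.087, -0.695, -0.088, 0.708]
wrist_force: [1.1, 0.5, -1.0]
grip_width: 0.552
```

Call:
play_rows([
  [[0.55,0,0,0,-0.12],[0.55,0,0,0,-0.24],[0.55,0,0,0,-0.36],[0.55,0,0,0,-0.48],[0.55,0,0,0,-0.6]],
])

```text
t: 33.18
ee_pos: [0.5921, 0.2593, 0.1137]
orientation: [-0.291, -0.637, -0.296, 0.649]
wrist_force: [-0.2, 0.3, -1.0]
grip_width: 0.55
```

Call:
play_rows([
  [[0.55,0,0,0,-0.12],[0.55,0,0,0,-0.24],[0.55,0,0,0,-0.36],[0.55,0,0,0,-0.48],[0.55,0,0,0,-0.6]],
])

```text
t: 33.6
ee_pos: [0.5924, 0.2593, 0.1143]
orientation: [-0.468, -0.522, -0.476, 0.531]
wrist_force: [-0.2, 0.2, -0.7]
grip_width: 0.555
```

Call:
play_rows([
  [[0.55,0,0,0,-0.12],[0.55,0,0,0,-0.24],[0.55,0,0,0,-0.36],[0.55,0,0,0,-0.48],[0.55,0,0,0,-0.6]],
])

```text
t: 34.02
ee_pos: [0.5928, 0.2593, 0.115]
orientation: [0.602, 0.359, 0.613, -0.365]
wrist_force: [-0.7, -0.3, 0.1]
grip_width: 0.55
```

Run:
```python
from nut import *
go(.5925,.2598,.11,167)
s=sense();print(s["joint_positions"].round(2),s["wrist_torque"].round(2))
ims={n:get_image(n) for n in("top","side")}
print("R",report(ims,(.6222,.1393),zr=(.063,.077)))
for n in ims: print(n,[max((s,a,z) for m,a,z,s in fitnut({n:ims[n]},(.6222,.1393),zr=(.063,.077)))])
```

```text
t 34.0 pos [0.5928 0.2593 0.115 ] yang 28.47 delta mm [ 5.   0.1 -0.5] turn -2.418 grip 0.550 F [-0.7 -0.3  0.1] tiltx [-0.017  0.    -1.   ] j7 -0.26
[ 0.11  0.58 -0.83  1.45  0.43  1.31 -0.26] [ 0.   -0.05  0.02]
R [(np.float64(0.582), 30, np.float64(0.0735)), (np.float64(0.581), 30, np.float64(0.07)), (np.float64(0.58), 42, np.float64(0.07)), (np.float64(0.58), 36, np.float64(0.07)), (np.float64(0.58), 33, np.float64(0.07))]
top [(np.float64(0.8735336654346778), 30, np.float64(0.0735))]
side [(np.float64(0.3125425575377911), 48, np.float64(0.063))]
```

Call:
play_rows([
  [[0.55,0,0,0,-0.12],[0.55,0,0,0,-0.24],[0.55,0,0,0,-0.36],[0.55,0,0,0,-0.48],[0.55,0,0,0,-0.6]],
])

```text
t: 34.53
ee_pos: [0.5929, 0.2592, 0.1151]
orientation: [0.681, 0.166, 0.693, -0.168]
wrist_force: [0.1, 0.8, -0.6]
grip_width: 0.546
```

Call:
play_rows([
  [[0.55,0,0,0,-0.12],[0.55,0,0,0,-0.24],[0.55,0,0,0,-0.36],[0.55,0,0,0,-0.48],[0.55,0,0,0,-0.6]],
])

```text
t: 34.95
ee_pos: [0.5932, 0.2591, 0.1155]
orientation: [0.7, -0.043, 0.711, 0.044]
wrist_force: [0.5, 0.1, 0.7]
grip_width: 0.547
```

Call:
play_rows([
  [[0.55,0,0,0,-0.12],[0.55,0,0,0,-0.24],[0.55,0,0,0,-0.36],[0.55,0,0,0,-0.48],[0.55,0,0,0,-0.6]],
])

```text
t: 35.37
ee_pos: [0.5934, 0.259, 0.1158]
orientation: [0.656, -0.249, 0.666, 0.253]
wrist_force: [-0.0, -0.2, 0.3]
grip_width: 0.549
```

Run:
```python
from nut import *
go(.5925,.2598,.11,167)
s=sense();print(s["joint_positions"].round(2),s["wrist_torque"].round(2))
```

```text
t 35.4 pos [0.5934 0.259  0.1158] yang 131.54 delta mm [ 5.8  1.1 -0.1] turn -0.619 grip 0.549 F [-0.  -0.2  0.3] tiltx [-0.016  0.    -1.   ] j7 1.40
[ 0.28  0.74 -1.16  1.44  0.66  1.41  1.4 ] [-0.03  0.01 -0.03]
```

Call:
play_rows([
  [[0.55,1,1,0,-0.12],[0.55,2,1,0,-0.24],[0.55,4,1,0,-0.36],[0.55,6,1,0,-0.48],[0.55,6,1,0,-0.61]],
])

```text
t: 35.78
ee_pos: [0.5927, 0.2595, 0.1096]
orientation: [0.552, -0.433, 0.561, 0.44]
wrist_force: [0.0, 0.3, 0.0]
grip_width: 0.552
```

Run:
```python
from nut import *
go(.5925,.2598,.034,167)
s=sense();print(s["joint_positions"].round(2),s["wrist_torque"].round(2))
```

```text
t 35.8 pos [0.5927 0.2595 0.1096] yang 166.26 delta mm [75.6 -0.9  0.5] turn -0.013 grip 0.552 F [0.  0.3 0. ] tiltx [-0.016  0.    -1.   ] j7 1.96
[ 0.32  0.81 -1.26  1.45  0.75  1.44  1.96] [ 0.01 -0.05  0.01]
```

Call:
play_rows([
  [[0.55,20,-1,0,0],[0.55,45,-1,0,0],[0.55,60,-1,0,0],[0.55,70,-1,0,0],[0.55,76,-1,1,0]],
], newtons=60)

```text
t: 36.2
ee_pos: [0.5925, 0.2597, 0.0325]
orientation: [0.552, -0.432, 0.562, 0.439]
wrist_force: [-0.4, -0.2, -0.3]
grip_width: 0.549
```

Call:
play_rows([
  [[0,0,0,0,0],[0,0,0,0,0],[0,0,0,0,0],[0,0,0,0,0],[0,0,0,0,0]],
])

```text
t: 36.62
ee_pos: [0.5911, 0.2601, 0.0329]
orientation: [0.551, -0.432, 0.562, 0.44]
wrist_force: [-6.2, -0.4, -2.9]
grip_width: 0.331
```

Run:
```python
from h import *
go(.5925,.2598,.034,167)
s=sense();print(s["joint_positions"].round(2),s["wrist_torque"].round(2))
```

```text
t 36.6 pos [0.5911 0.2601 0.0329] yang 166.16 delta mm [-1.1 -1.5  0. ] turn -0.015 grip 0.331 F [-6.2 -0.4 -2.9] tiltx [-0.019 -0.001 -1.   ] j7 1.92
[ 0.3   0.88 -1.2   1.51  0.82  1.34  1.92] [-0.12  1.09 -0.08]
```

Gripped on the flats (0.331). Turning clockwise.

Call:
play_rows([
  [[0,0.2,0,0,0.1],[0,0.4,0,0,0.2],[0,0.6,0,0,0.3],[0,0.8,0,0,0.4],[0,0.8,0,0,0.5]],
])

```text
t: 37.03
ee_pos: [0.591, 0.2601, 0.0322]
orientation: [0.642, -0.281, 0.654, 0.285]
wrist_force: [1.1, 0.6, -10.3]
grip_width: 0.332
```

Call:
play_rows([
  [[0,0.4,0,0,0.12],[0,0.6,0,0,0.24],[0,0.8,0,0,0.36],[0,0.9,0,0,0.48],[0,1,0,0,0.6]],
])

```text
t: 37.45
ee_pos: [0.5911, 0.26, 0.0312]
orientation: [0.696, -0.077, 0.71, 0.077]
wrist_force: [1.0, 0.7, -10.2]
grip_width: 0.336
```

Call:
play_rows([
  [[0,0.4,0,0,0.12],[0,0.6,0,0,0.24],[0,0.8,0,0,0.36],[0,0.9,0,0,0.48],[0,1,0,0,0.6]],
])

```text
t: 37.87
ee_pos: [0.5912, 0.2598, 0.0303]
orientation: [0.687, 0.135, 0.7, -0.139]
wrist_force: [1.6, -1.0, -11.0]
grip_width: 0.335
```

Call:
play_rows([
  [[0,0.4,0,0,0.12],[0,0.6,0,0,0.24],[0,0.8,0,0,0.36],[0,0.9,0,0,0.48],[0,1,0,0,0.6]],
])

```text
t: 38.28
ee_pos: [0.5911, 0.2597, 0.0293]
orientation: [0.616, 0.334, 0.627, -0.341]
wrist_force: [1.0, 0.2, -10.5]
grip_width: 0.335
```

Run:
```python
from h import *
go(.5925,.2598,.034,166)
s=sense();print(s["joint_positions"].round(2),s["wrist_torque"].round(2))
```

```text
t 38.3 pos [0.5911 0.2597 0.0293] yang 32.98 delta mm [-4.7  1.1  0.6] turn -2.322 grip 0.335 F [  1.    0.2 -10.5] tiltx [-0.018 -0.002 -1.   ] j7 -0.22
[ 0.09  0.67 -0.8   1.53  0.49  1.17 -0.22] [ 0.11 -0.76  0.09]
```

Call:
play_rows([
  [[0,0.4,0,0,0.12],[0,0.6,0,0,0.24],[0,0.8,0,0,0.36],[0,0.9,0,0,0.48],[0,1,0,0,0.6]],
])

```text
t: 38.7
ee_pos: [0.591, 0.2596, 0.0283]
orientation: [-0.488, -0.502, -0.496, 0.513]
wrist_force: [1.2, -0.4, -10.4]
grip_width: 0.334
```

Call:
play_rows([
  [[0,0.4,0,0,0.12],[0,0.6,0,0,0.24],[0,0.8,0,0,0.36],[0,0.8,0,0,0.48],[0,0.8,0,0,0.6]],
])

```text
t: 39.12
ee_pos: [0.5908, 0.2596, 0.0274]
orientation: [-0.316, -0.625, -0.321, 0.637]
wrist_force: [2.0, -0.9, -10.6]
grip_width: 0.333
```

Call:
play_rows([
  [[0,0.3,0,0,0.07],[0,0.4,0,0,0.14],[0,0.5,0,0,0.21],[0,0.5,0,0,0.28],[0,0.5,0,0,0.35]],
])

```text
t: 39.53
ee_pos: [0.5939, 0.262, 0.028]
orientation: [-0.202, -0.674, -0.205, 0.681]
wrist_force: [16.7, 5.9, -14.8]
grip_width: 0.334
```

Run:
```python
from h import *
go(.5925,.2598,.034,166)
s=sense();print(s["joint_positions"].round(2),s["wrist_torque"].round(2))
```

```text
t 39.5 pos [0.5939 0.262  0.028 ] yang -56.55 delta mm [-6.   1.   2.4] turn 2.399 grip 0.334 F [ 16.7   5.9 -14.8] tiltx [-0.011  0.002 -1.   ] j7 -1.66
[-0.11  0.58 -0.5   1.54  0.29  1.1  -1.66] [ 1.56 -3.69  1.67]
```

Call:
play_rows([
  [[0,0.1,0,0,0.03],[0,0.1,0,0,0.06],[0,0.1,0,0,0.1],[0,0.1,0,0,0.13],[0,0.1,0,0,0.16]],
])

```text
t: 39.95
ee_pos: [0.5977, 0.2631, 0.0281]
orientation: [-0.146, -0.691, -0.15, 0.692]
wrist_force: [20.0, 5.5, -22.6]
grip_width: 0.333
```

Run:
```python
from h import *
go(.5925,.2598,.034,166)
s=sense();print(s["joint_positions"].round(2),s["wrist_torque"].round(2))
```

```text
t 40.0 pos [0.5977 0.2631 0.0281] yang -65.83 delta mm [-5.9  0.8  6.1] turn 2.237 grip 0.333 F [ 20.    5.5 -22.6] tiltx [-0.003  0.005 -1.   ] j7 -1.81
[-0.14  0.58 -0.47  1.54  0.27  1.09 -1.81] [ 1.41 -4.77  0.4 ]
```

Call:
play_rows([
  [[0.55,0,0,0,0],[0.55,0,0,0,0],[0.55,0,0,0,0],[0.55,-30,0,0,0],[0.55,-65,0,0,0]],
])

```text
t: 40.37
ee_pos: [0.5958, 0.2624, 0.0921]
orientation: [-0.146, -0.689, -0.15, 0.694]
wrist_force: [1.6, 0.3, -0.0]
grip_width: 0.547
```

Call:
play_rows([
  [[0.55,-30,20,15,0],[0.55,-40,55,30,0],[0.55,-40,92,42,0],[0.55,-40,130,54,0],[0.55,-40,168,66,0]],
])

```text
t: 40.78
ee_pos: [0.6049, 0.0809, 0.1329]
orientation: [-0.147, -0.689, -0.151, 0.693]
wrist_force: [1.0, 0.4, 0.4]
grip_width: 0.55
```

Call:
play_rows([
  [[0.55,0,30,20,0],[0.55,0,60,40,0],[0.55,0,90,60,0],[0.55,0,120,80,0],[0.55,0,150,100,0]],
])

```text
t: 41.2
ee_pos: [0.575, -0.098, 0.1335]
orientation: [-0.147, -0.69, -0.151, 0.693]
wrist_force: [0.9, 0.0, -0.1]
grip_width: 0.55
```

```bash
python3 n2.py; python3 see.py end 8 184 185 264 225 195 260 275 335
python3 - <<'E'
from nut import *
ims={n:get_image(n) for n in("top","side")}
for k,c in(("L",(.5918,.2596)),("R",(.6222,.1393))):
    for n in ims:
        r=sorted(((round(s,3),a,z) for m,a,z,s in fitnut({n:ims[n]},c,zr=(.061,.079))),reverse=True)[:4];print(k,n,[tuple(map(float,x)) for x in r])
E
```

```text
knob (array([0.59607745, 0.19735972, 0.07771106]), np.float64(0.0013110759409628951))
top (0.92, array([159.5, 128.5,  66. ]), array([0.5008, 0.1091]), np.float64(-165.4), np.float64(0.146))
top (0.6, array([159., 129.,  67.]), array([0.472 , 0.2243]), np.float64(-167.0), np.float64(0.149))
side (0.96, array([149., 135., 101.]), array([0.4991, 0.1105]), np.float64(-165.9), np.float64(0.152))
side (0.94, array([151., 138., 102.]), array([0.4723, 0.2263]), np.float64(-166.1), np.float64(0.155))
L [(np.float64(0.667), 24, np.float64(0.067)), (np.float64(0.666), 27, np.float64(0.0693)), (np.float64(0.666), 21, np.float64(0.0693)), (np.float64(0.665), 30, np.float64(0.0693)), (np.float64(0.665), 21, np.float64(0.067))]
R [(np.float64(0.698), 42, np.float64(0.0715)), (np.float64(0.698), 36, np.float64(0.0693)), (np.float64(0.698), 33, np.float64(0.0715)), (np.float64(0.697), 39, np.float64(0.0715)), (np.float64(0.697), 36, np.float64(0.0715))]
t 41.5 pos [ 0.5758 -0.0952  0.133 ] yang -65.58 delta mm [  23.8 -193.6 -139.5] turn 0.180 grip 0.549 F [-1.   0.8 -1.1] tiltx [-0.006  0.005 -1.   ] j7 -1.14
L top [(0.798, 27.0, 0.07), (0.796, 21.0, 0.07), (0.795, 30.0, 0.07), (0.794, 21.0, 0.0655)]
L side [(0.536, 48.0, 0.0655), (0.534, 57.0, 0.061), (0.533, 51.0, 0.061), (0.532, 54.0, 0.061)]
R top [(0.88, 24.0, 0.0745), (0.876, 30.0, 0.0745), (0.875, 27.0, 0.0745), (0.872, 21.0, 0.0745)]
R side [(0.536, 48.0, 0.061), (0.535, 48.0, 0.0655), (0.533, 42.0, 0.0655), (0.532, 51.0, 0.061)]
```

View pics/end.png

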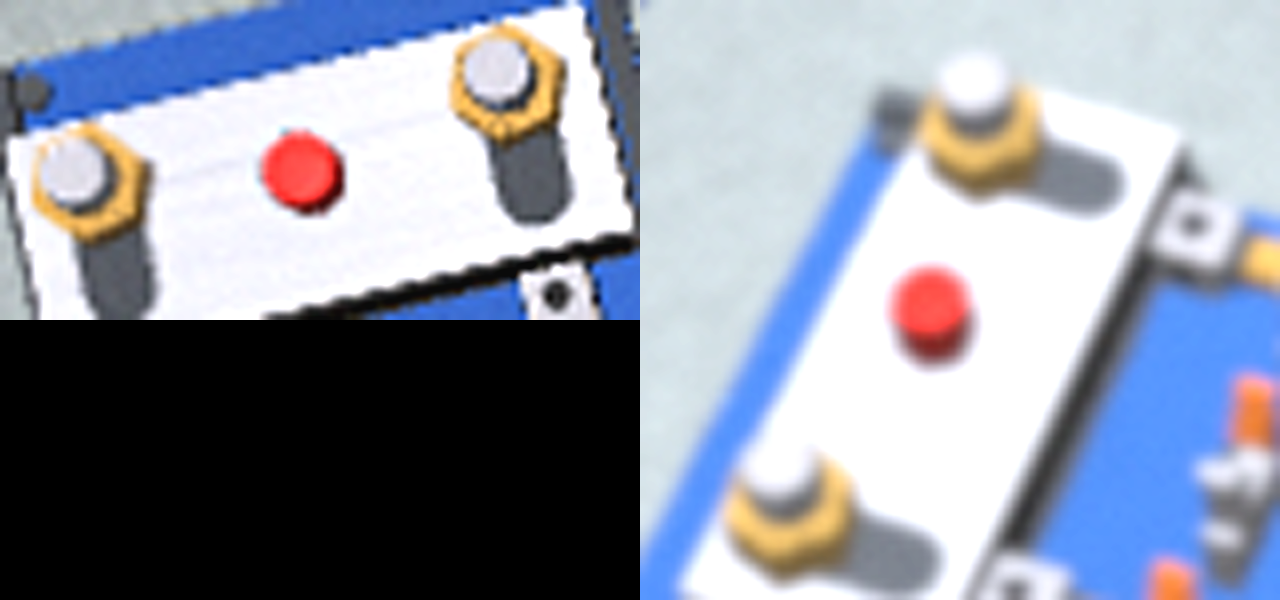

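```bash
python3 o2.py | grep '\] \['
python3 - <<'E'
from h import *
for q in("tape","filter","carton"):
    r=trace(q,"top")
    get=get_image("top")
    if r: print(q,round(r[0]["conf"],2),np.round(r[0]["uv"]),atz(get,r[0]["uv"],.01).round(3)[:2])
s=sense();print(s["t"],s["ee_pos"],s["wrist_force"],s["grip_width"],s["joint_vel"].round(3))
E
```

```text
[260.8 235.6] [281.7 288.8] [0.5304 0.1068 0.0518] 0.0018
[235.7 242. ] [271.5 311.7] [0.5153 0.1656 0.051 ] 0.0008
[211. 248.] [261.1 335.3] [0.5006 0.223  0.0508] 0.0011
[265.9 258.5] [305.  295.6] [0.4773 0.094  0.0527] 0.0007
[240.7 264.6] [295.6 318.7] [0.4624 0.1524 0.0524] 0.001
[215.8 270.7] [285.6 342.9] [0.4479 0.2101 0.0518] 0.0007
carton 0.88 [140. 254.] [0.489 0.406]
42.1 [ 0.57544941 -0.09694597  0.13234257] [-0.53262338  0.36683383 -0.63556779] 0.5495256633303206 [ 0.001 -0.    -0.    -0.001 -0.    -0.001 -0.   ]
```

```bash
python3 -c "
from h import *
print(sign_off())"
```

```text
the job is handed in; nothing more can be done
None
```

I clipped both brass rods, one into clip 1 and one into clip 3. I then slid the stop bar home and ran both jam nuts down until they jammed. I left the green and turquoise look-alikes alone and handed the job in after about 42 s, with the gripper open and clear.

**Last checks:**
- **Rods:** all the jaws are back at their shut positions, within about 1 mm, and the rods sit within about 2 mm of centred.
- **Stop bar:** the knob moved 28.5 mm by the camera, a little short of the nominal 30. The bar met a firm 27 N stop, and the knob ended 113.5 mm from the clip centre, where 113 mm is home.
- **Nuts:** the torque rose to about 1.7–2 N m at the stop, against 0.06 N m of thread friction. The hexagon angles in the top picture fit 4.0 rad to within about 0.1. At the end the gripper slipped past the jammed nuts, and on the left one it was pushed about 6 mm sideways.

**Checks that failed or disagreed:**
- The fingertips really end about 30 mm short of the stated TCP, so the first few grasps closed on air. I corrected for this.
- The nut heights from the cameras were too noisy to confirm the jam, and the side-camera fits of the nuts were poor.
- My last bystander check found only the carton, about 4 mm from its first reading. The tape roll and oil filter were not reported, perhaps hidden by the arm; I did not go near them.

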